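# Press a two-part flask shut in the bench bar clamp

### The job

Lay the open metal flask across the two rails of the bench clamp, its guide pins in line with the bar, then pump the blue trigger until the jaw has pressed the two halves fully shut. Press the red release lever and slide the clamp head all the way back, then lift the closed flask out and set it down flat on the empty half of the steel carrier, beside the finished flask. Leave the plaster casts and the finished flask where they are.

Things in the scene. Friction and masses are not known exactly. Their poses are not given: they have to be found in the camera images.
- clamp: one-handed bar clamp fixed on a plywood board 350 x 112 x 16 mm. Origin under the board's centre; x runs along the bar, from the handle towards the fixed jaw (the pressing direction), z up. The fixed jaw's pad face is at x = +104 mm, 56 mm wide, its top 100 mm up. The moving head slides along the bar on the -x side. Turned differently in each run; never moves.
- bed (a point): point on top of the two steel rails that carry the work, midway between the jaws when the head is about half-way (clamp x = +58 mm, y = 0, 52 mm above the bench; the rails' top is 52 mm up everywhere from clamp x = -6 to +104 mm, and out to 36 mm either side of the bar). Axes as the clamp's.
- head (a joint): m, travel of the moving clamp head along +x of the clamp: 0 = fully back at its stop (jaw pad face 108 mm from the fixed pad), grows as the jaw advances, at most 0.060. The head slides forward freely against about 5 N; a holding cam stops it from going back unless the release lever is pressed. The moving jaw is 50 mm wide, its top 100 mm up.
- handle_grip (a point): centre of the fixed black upright handle of the head, at pumping height (130 mm above the bench). The handle is 18 mm thick along the bar, 26 mm wide, its top at 152 mm. It travels with the head, 99 mm behind the jaw pad face. x axis as the clamp's.
- trigger_grip (a point): middle of the blue trigger at pumping height (130 mm above the bench at rest). The trigger stands in front of the handle (towards the jaw), 12 mm thick along the bar, 22 mm wide, top at about 151 mm; at rest handle and trigger measure 62 mm over both at this height, squeezed about 32 mm. It travels with the head.
- trigger (a joint): rad, the trigger's swing towards the handle (back, -x of the clamp) about a pivot 20 mm above the bench: 0 = at rest, 0.29 = fully squeezed. Each full squeeze drives the head 7 to 16 mm forward; let go, it springs back and the head stays. Squeezing takes a few N free and 10 to 18 N while the flask is pressed. Squeeze trigger and handle together between the fingers, or push the trigger back.
- release_tip (a point): middle of the red grip of the release lever, at rest 118 mm above the bench, standing 42 mm to the -y side of the bar (clamp frame) beside the handle; nothing stands within 40 mm of it along the bar. The grip is 10 mm thick along the bar, 16 mm wide, 48 mm high (top 134 mm up at rest). It travels with the head.
- release (a joint): rad, the release lever: about -0.04 = at rest (head held), 0.30 = fully pressed back (-x of the clamp, its grip moves about 33 mm). Takes 2 to 6 N, and springs back when let go. Pushed on further with 5 to 8 N when fully pressed, the lever carries the whole head back along the bar with it.
- flask_mid (a point): the flask to press: its middle when shut, 28 mm above its underside; x axis along the guide pins to the base half. Aluminium, 58 mm wide, 56 high, 76 long when shut: base half (44 mm) at x = -6 to +38 mm from here, cover half (32 mm) at -38 to -6 mm, further out by the gap. 0.43 kg. It starts lying on its side, pins level, and goes into the clamp and the carrier just so, either end first.
- flask_base (a point): point to grip: on the flask's base half (the one that carries the brass pins), 8 mm along +x from flask_mid, near the centre of mass, half-way up; grip it across its 58 mm width with about 40 N. Axes as flask_mid.
- flask_cover (a joint): m, gap between the two halves of the flask: 0 = shut, starts at 0.011 to 0.016 (so the open flask is 87 to 92 mm long). The pins are stiff: about 18 N moves the cover, and it stays where it is left.
- free_spot (a point): centre of the empty half of the steel carrier, on its inner floor (3 mm above the bench). The carrier is an open tray 220 x 110 mm with a rim 14 mm high (walls 3 mm); its x axis (long side) points from the finished flask to the empty half, this point is 53 mm from the carrier's centre. The carrier does not move.
- done_flask_mid (a point): the finished flask, already shut, on the other half of the carrier: its centre, half-way up. Same shape as the other flask, 76 mm long. Leave it.
- cast_lower: yellowish plaster dental cast, 52 x 58 x 27 mm, standing loose on the bench; origin under its centre. Leave it.
- cast_upper: white plaster dental cast, 52 x 58 x 27 mm, standing loose on the bench; origin under its centre. Leave it.
Mind the look-alikes: they are no part of the job. What is shaped like the part that bears flask_mid but green or orange is not meant.

How it is judged:
On the way, in this order (a step that is already met when the one before it is completed fails the run):
1. the open flask lies on the rails between the jaws, pins in line with the bar, let go (z of flask_mid in the frame of bed between 0.023 and 0.034 m and y of flask_mid in the frame of bed between -0.02 and 0.02 m and angle between the x axis of flask_mid and the x axis of bed, either way round below 0.25 rad and value of joint flask_cover above 0.004 m and contact force between the fingers and flask below 0.2 N), for 0.2 s.
2. the trigger is squeezed while the jaw presses on the flask (value of joint trigger above 0.1 rad and contact force between head and flask above 6 N), for 0.04 s.
3. the two halves are pressed fully shut (gap under 1 mm) by the jaw, head forward (value of joint flask_cover below 0.001 m and value of joint head above 0.02 m), for 0.2 s.
4. the release lever is pressed back and the head starts to slide back (value of joint release above 0.08 rad and value of joint head below 0.024 m), for 0.02 s.
5. the head is all the way back (within 4 mm of its stop) (value of joint head below 0.004 m), for 0.2 s.
At the end, for the whole second after the job is handed in: The flask is shut (gap under 1.5 mm) and lies flat and still on the floor of the carrier, its centre within 28 mm of the middle of the empty half; the clamp head is fully back, within 4 mm of its stop (value of joint flask_cover below 0.0015 m and value of joint head below 0.004 m and horizontal distance between flask_mid and free_spot below 0.028 m and z of flask_mid in the frame of free_spot between 0.023 and 0.033 m and angle between flask_mid's own z axis and vertical below 0.08 rad and linear speed of flask below 0.02 m/s); the robot touches nothing.
It fails at once if the finished flask is pushed about (moved more than 20 mm) (distance of done_flask_mid from where it was at the start of the episode above 0.02 m).
It fails at once if a plaster cast is knocked (moved more than 20 mm) (distance of any of cast_lower, cast_upper from where it was at the start of the episode above 0.02 m).
It also fails if it takes over 72 s, if anything falls off the work surface, if the arm or the gripper's body presses on something with over 40 N, if the wrist force passes 120 N, or if a joint passes its speed limit or range.

### The arm

A 6-joint arm with a two-finger parallel gripper is mounted at the origin on a cart in front of the work surface, level with it; the furniture and walls round the work are solid. World frame = base frame: x ahead of the robot, y to its left, z up, the work surface at z = 0. Lengths are in m, angles in rad, forces in N, time in s.
With the tool pointing down it reaches from about 0.25 to 0.8 m from the base axis. Payload 3.9 kg.
Tool frame: the origin (TCP) lies midway between the tips of the shut fingers; the grasp point (between the pads) lies 19 mm behind it; x points along the fingers, z is the direction in which the jaws open and shut, and the axes are right-handed (so a half turn about x gives the same grasp; the last joint's range is limited). The gripper opens to 85 mm and grips with 20 to 120 N. Pads are 22 mm wide; open, the fingers measure 114 mm over their backs; the gripper's body (76 mm by 85 mm) begins 54 mm behind the grasp point. The pads swing forward as they close: fully open they stand 13 mm farther back than shut.
Start: joints at [1.228, 0.26, -0.138, 1.173, 0, 1.571], TCP at [0.176, 0.494, 0.231] pointing down, gripper open.
Joint ranges: [-2.78, 2.78], [-0.83, 1.72], [-1.28, 1.37], [-1.9, 2.12], [-1.57, 1.48], [-3.14, 3.14]. Speed limits (rad/s): [2.57, 2.57, 3.14, 3.14, 3.14, 3.14].

### API

Orientations are given as a rotation vector (axis times angle).
In Python, from rig import readout, eyes, bot gives the robot as it stands. The module is installed in compiled form; this text tells all that it offers.
- The arm moves only by the shell command python3 -m creep 'ROWS' [FORCE]. ROWS is JSON, a list of rows, each an object with "xyz": the shift along the tool's x, y, z in mm, a list of three; "twist": the turn, a rotation vector about the tool's x, y, z in degrees, a list of three; "fingers": the opening in per cent of the stroke, from 0 (shut) to 100 (fully open). In form: [{"xyz": [tx, ty, tz], "twist": [ax, ay, az], "fingers": fingers}, ...]. A call has 1 to 5 rows; each row is the pose to reach, as a shift and turn from the pose measured when the call began, along the tool's axes at that moment; what a row does not reach only later rows make up. A row lasts 1/12 s, in which the tool goes at most 41.7 mm and 7.16 degrees, less where a joint would pass 70% of its speed; a pose out of reach is approached as far as the arm can. A call with a gripper value outside its range is refused whole. The fingers move at their own pace and stop on an object; FORCE is the grip in N (left out, the last holds). Time passes only in rows, so rows that repeat a pose let the fingers close. It gives the time, the measured TCP pose, the force and the opening at its end, in the units of the state.
- readout.get_state(): the state, without advancing time (a new reading comes with each control period).
- eyes.capture(name): name is "scene" or "top"; returns a dict with "frame" (420x560x3 uint8, blue, green, red), "fx", "fy", "cx", "cy" (pixels), "R" (3x3) and "t" (3): a world point X has camera coordinates R X + t. Camera axes: x right, y down, z forward; pixel columns grow to the right and rows downward; lengths in m; the calibration is good to about 2 mm. A picture is of the moment at which its call begins. There is no depth.
- bot.job_done(): hands the job in, once; it reports no verdict.
The state is a dict: "time_s": time; "q": joint angles; "qd": joint speeds; "effort": joint torques, N m; "tcp_pos": TCP position; "tcp_rot": TCP orientation; "force": force on the tool from outside, world axes, zero at the start; "moment": the same for the moment, N m; "grip_width": opening from 0.0 (shut) to 1.0 (fully open).
Only numpy, scipy, OpenCV 4.12 (cv2) and the standard library are available. Lean on these libraries where they do the work, as an engineer would, in place of code of your own. Each camera call takes 0.05 s, during which the arm holds its last target.

## Working session

There is one attempt and no reset: what is moved stays moved. The work goes in short steps, Python scripts to look and compute and a shell command to move; the robot and the scene stay as the last step left them, time stands still between calls to the robot, and variables do not carry over. Pictures are saved under pics/ and viewed, and the job is handed in when it is done.

```bash
mkdir -p pics; python3 - <<'E'
from rig import readout, eyes
import cv2
s=readout.get_state(); print(s)
for n in("scene","top"):
    c=eyes.capture(n); cv2.imwrite(f"pics/{n}0.png",c["frame"]); print(n,c["fx"],c["cx"],c["cy"],c["R"],c["t"])
E
```

```text
{'time_s': 0.0, 'q': array([ 1.22797821e+00,  2.60698492e-01, -1.39347224e-01,  1.17270289e+00,
        1.36471934e-05,  1.57077992e+00]), 'qd': array([ 0.00025671,  0.00046933, -0.00050921, -0.0010847 , -0.00038445,
       -0.00079989]), 'effort': array([-8.06848384e-04, -4.05678427e+01,  2.53922421e+01,  1.88204180e-02,
       -2.06280697e-04, -6.11939299e-07]), 'tcp_pos': array([0.17624561, 0.49382158, 0.23046558]), 'tcp_rot': array([-0.95421885,  1.35374142,  0.95237625]), 'force': array([-0.18633514, -0.06281092, -1.1590182 ]), 'moment': array([-0.01664817,  0.00348523, -0.00100577]), 'grip_width': 1.0014489073701323}
scene 414.41601044404234 280.76649197581366 209.3199390232485 [[ 0.79776013 -0.60242704 -0.02569905]
 [-0.3002337  -0.35989894 -0.8833643 ]
 [ 0.52291347  0.71242854 -0.46798192]] [-0.38488439  0.32138631  0.56283253]
top 447.644650502836 286.8224169276312 201.9630637395551 [[ 0.02372715 -0.99968784 -0.00782613]
 [-0.99723768 -0.0231164  -0.07058785]
 [ 0.0703849   0.00947936 -0.99747487]] [0.11797677 0.5771782  1.25839726]
```

View pics/scene0.png

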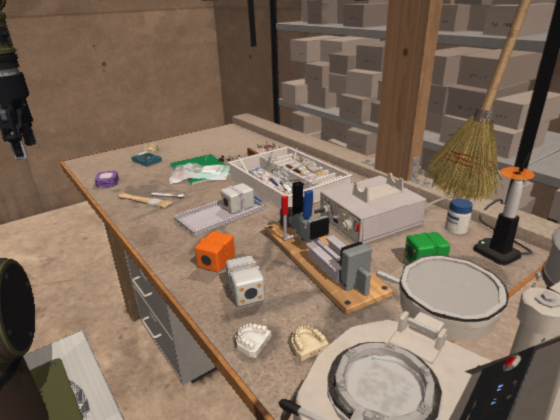

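View pics/top0.png

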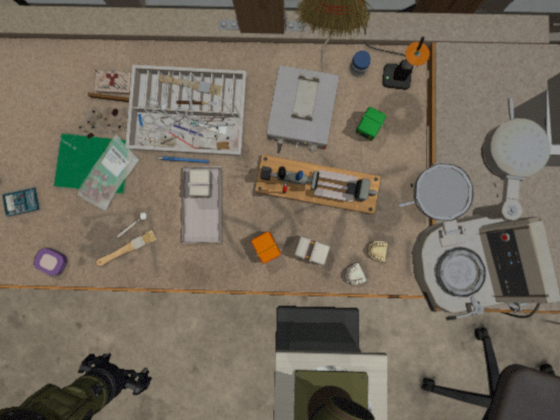

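Flask candidates in the top view:
- Orange block at (265,247): look-alike.
- Green block at (371,123): look-alike.
- Aluminium block at (200,183): on the carrier, so it is the finished flask.
- Aluminium block at (312,250): open, with a gap showing, so it is my target.

I'll check that choice in a close crop.

```bash
python3 - <<'E'
import cv2,numpy as np
a=cv2.imread("pics/top0.png");b=cv2.imread("pics/scene0.png")
c=lambda im,x,y,w,h,k:cv2.resize(im[y:y+h,x:x+w],None,fx=k,fy=k,interpolation=cv2.INTER_CUBIC)
cv2.imwrite("pics/c1.png",c(a,245,145,150,110+35,4)); 
cv2.imwrite("pics/c2.png",c(b,170,170,230,190,3.4))
cv2.imwrite("pics/c3.png",c(a,170,155,65,100,6))
E
```

```text
(no output)
```

View pics/c1.png

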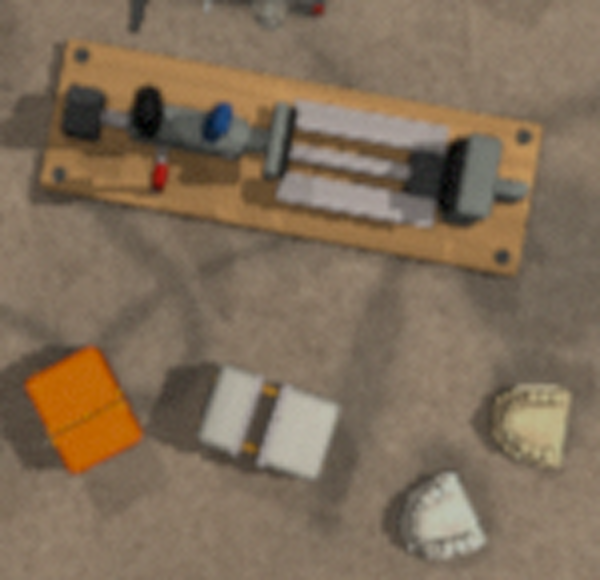

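View pics/c2.png

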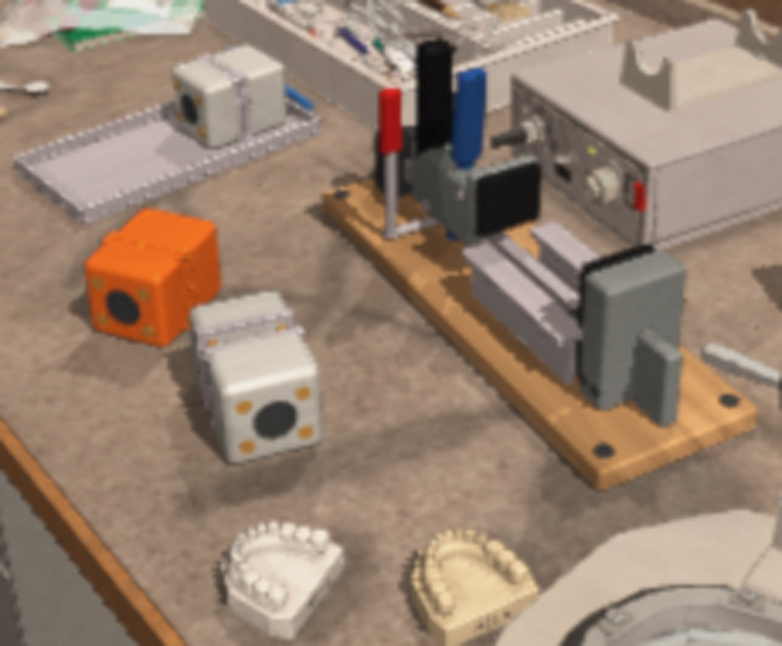

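View pics/c3.png

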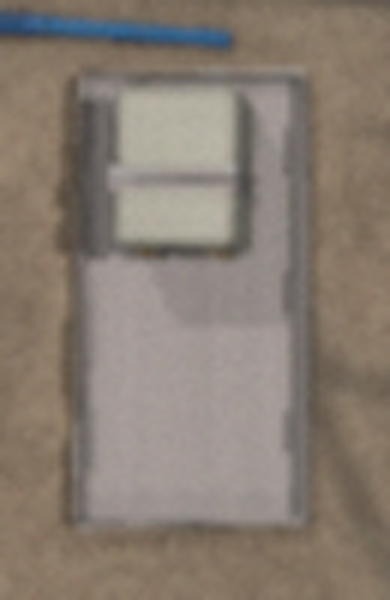

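The crop confirms it: the open aluminium flask with pins showing, at (312,250) in the top view. Its longer base half is on the right, pointing roughly towards image right. Next I'll measure the poses.

```bash
cat > h.py <<'E'
import numpy as np
from rig import eyes, readout
from scipy.spatial.transform import Rotation as Ro
def cam(n): return eyes.capture(n)
def w(c,p,z):
    d=c["R"].T@np.array([(p[0]-c["cx"])/c["fx"],(p[1]-c["cy"])/c["fy"],1]); o=-c["R"].T@c["t"]
    return o+d*(z-o[2])/d[2]
def pj(c,X):
    v=c["R"]@np.asarray(X,float)+c["t"]; return np.array([c["fx"]*v[0]/v[2]+c["cx"],c["fy"]*v[1]/v[2]+c["cy"]])
def rect(P):
    # corners in order: (-x,+y),(+x,+y),(+x,-y),(-x,-y)
    P=np.array(P); m=P.mean(0); d=(P[1]+P[2]-P[0]-P[3])/2; e=(P[0]+P[3]*-1+P[1]-P[2])/2
    return m[:2],np.linalg.norm(d[:2]),np.linalg.norm(e[:2]),np.arctan2(d[1],d[0]),np.arctan2(-e[0],e[1])
E
python3 - <<'E'
from h import *
np.set_printoptions(precision=4,suppress=True)
c=cam("top")
f=lambda L,ox,oy,k,z:[w(c,((x+.5)/k-.5+ox,(y+.5)/k-.5+oy),z) for x,y in L]
print("board",rect(f([(70,40),(543,122),(515,272),(42,188)],245,145,4,.016)))
print("flask",rect(f([(222,366),(340,405),(313,480),(199,442)],245,145,4,.054)))
print("base",rect(f([(282,384),(340,405),(313,480),(257,464)],245,145,4,.054)))
print("cover",rect(f([(222,366),(264,377),(240,455),(199,442)],245,145,4,.054)))
print("tray",rect(f([(305,70),(305,525),(77,525),(77,70)],170,155,6,.014)))
print("red",f([(160,175)],245,145,4,.134),"blk",f([(150,103)],245,145,4,.152),"blu",f([(218,120)],245,145,4,.15))
print("done",rect(f([(238,88),(238,243),(116,243),(114,88)],170,155,6,.057)))
E
```

```text
board (array([0.6301, 0.0443]), np.float64(0.3448726196642709), np.float64(0.10963585479551718), np.float64(-1.7227788532766035), np.float64(-1.7364992479027794))
flask (array([0.4394, 0.0592]), np.float64(0.08419167162360605), np.float64(0.05471371825164932), np.float64(-1.8662442668666817), np.float64(-1.8716955027102535))
base (array([0.433 , 0.0387]), np.float64(0.04124025394625989), np.float64(0.05620964964303481), np.float64(-1.8597375517849941), np.float64(-1.8767413601684082))
cover (array([0.4479, 0.0851]), np.float64(0.029802656679401632), np.float64(0.05541703431454817), np.float64(-1.827282812399022), np.float64(-1.846742895356355))
tray (array([0.5633, 0.377 ]), np.float64(0.21862670454314295), np.float64(0.10947486617379582), np.float64(-3.1043730489645296), np.float64(-3.1183856608193294))
red [array([0.6017, 0.137 , 0.134 ])] blk [array([0.6463, 0.1443, 0.152 ])] blu [array([0.6365, 0.1002, 0.15  ])]
done (array([0.6214, 0.3774]), np.float64(0.07249433173970851), np.float64(0.057283020064840505), np.float64(-3.097566563333916), np.float64(-3.1187680929569646))
```

```bash
cat >> h.py <<'E'
CP=np.array([0.6301,0.0443]); CY=-1.727
TP=np.array([0.5633,0.377]); TY=-3.109
def cl(x,y,z):
    c,s=np.cos(CY),np.sin(CY); return np.array([CP[0]+c*x-s*y,CP[1]+s*x+c*y,z])
def icl(X):
    c,s=np.cos(CY),np.sin(CY); d=np.asarray(X)[:2]-CP; return np.array([c*d[0]+s*d[1],-s*d[0]+c*d[1],X[2]])
def go(p,zyaw):
    """target TCP p, pointing down, tool z horizontal at yaw zyaw (mod pi): print the row"""
    s=readout.get_state(); R0=Ro.from_rotvec(s["tcp_rot"]).as_matrix()
    best=None
    for k in(0,np.pi):
        z=np.array([np.cos(zyaw+k),np.sin(zyaw+k),0]);x=np.array([0,0,-1.]);R=np.c_[x,np.cross(z,x),z]
        tw=Ro.from_matrix(R0.T@R).as_rotvec(degrees=True)
        if best is None or np.linalg.norm(tw)<np.linalg.norm(best): best=tw
    d=R0.T@(np.asarray(p)-s["tcp_pos"])*1000
    print("xyz",d.round(1),"twist",best.round(1),"|d|",np.linalg.norm(d).round(1))
def st():
    s=readout.get_state(); R=Ro.from_rotvec(s["tcp_rot"]).as_matrix()
    print("t %.2f"%s["time_s"],"tcp",s["tcp_pos"].round(4),"clamp",icl(s["tcp_pos"]).round(4),"x",R[:,0].round(3),"z",R[:,2].round(3),"F",s["force"].round(1),"M",s["moment"].round(2),"w",round(s["grip_width"],3),"q6",s["q"].round(2))
E
python3 - <<'E'
from h import *
import cv2
np.set_printoptions(precision=4,suppress=True)
for n in("top","scene"):
    c=cam(n); k=4 if n=="top" else 3.4; ox,oy,W,H=(245,145,150,145) if n=="top" else (170,170,230,190)
    im=cv2.resize(c["frame"][oy:oy+H,ox:ox+W],None,fx=k,fy=k,interpolation=cv2.INTER_CUBIC)
    pts=[cl(a*.175,b*.056,.016) for a in(1,-1) for b in(1,-1)]+[cl(.104,b*.028,.1) for b in(1,-1)]+[cl(-.004,b*.025,.1) for b in(1,-1)]+[cl(-.103,0,.152),cl(-.056,0,.151),cl(-.087,-.042,.134)]
    for b in (1,-1): pts+=[cl(-.006,b*.036,.052),cl(.104,b*.036,.052)]
    fm=np.array([0.433,0.0387]);a=-1.868;u=np.array([np.cos(a),np.sin(a)]);v=np.array([-u[1],u[0]])
    for x in(-.022,.022):
        for y in(-.029,.029):
            for z in (0,.056): pts.append(np.r_[fm+u*x+v*y,z])
    for i,p in enumerate(pts):
        q=(pj(c,p)-[ox,oy]+.5)*k; cv2.circle(im,tuple(int(t) for t in q),3,(0,255,0) if i<15 else(255,0,255),1)
    cv2.imwrite(f"pics/ov_{n}.png",im)
st()
a=-1.868
b=np.array([0.433-.008*np.cos(a),0.0387-.008*np.sin(a)]);print(b)
go(np.r_[b,.15],a+np.pi/2)
E
```

```text
t 0.25 tcp [0.1763 0.4942 0.2309] clamp [-0.3738 -0.5182  0.2309] x [-0.    -0.001 -1.   ] z [ 0.336  0.942 -0.001] F [-0.6  0.5 -0.7] M [-0.02 -0.04  0.04] w 1.0 q6 [ 1.23  0.26 -0.14  1.17  0.    1.57]
[0.4353 0.0463]
xyz [  81.2 -394.5 -334.6] twist [87.4 -0.   0. ] |d| 523.6
```

View pics/ov_top.png

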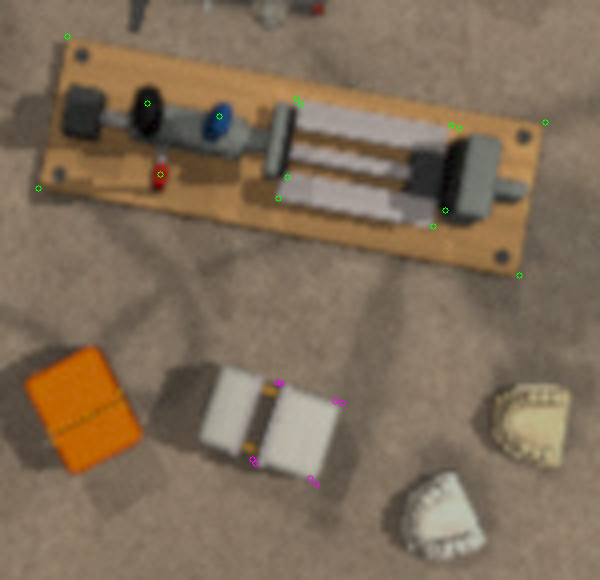

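View pics/ov_scene.png

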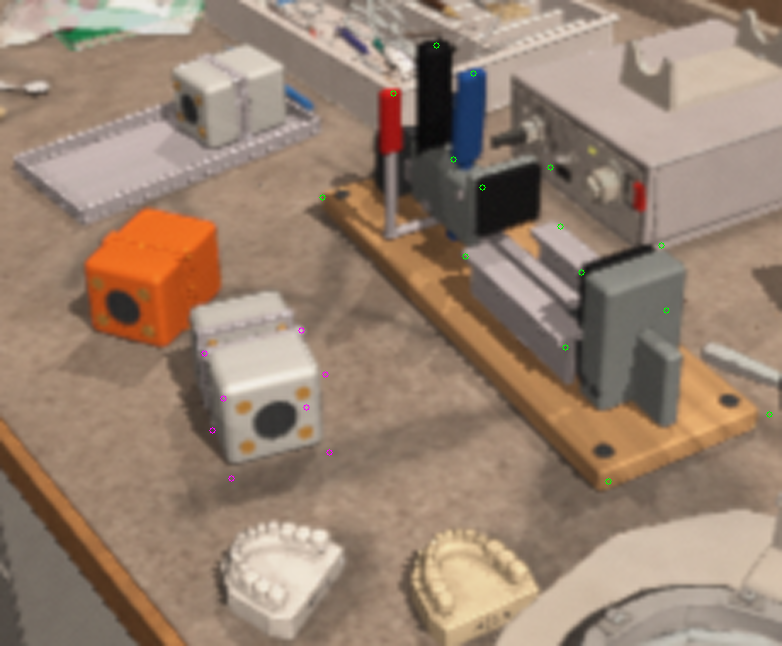

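```bash
python3 - <<'E'
from h import *
import cv2
np.set_printoptions(precision=4,suppress=True)
T=cam("top");S=cam("scene")
P=lambda c:c["fx"]*0 if 0 else np.array([[c["fx"],0,c["cx"]],[0,c["fy"],c["cy"]],[0,0,1]])@np.c_[c["R"],c["t"]]
def tri(a,b):
    a=np.array(a)/4+[245,145]-.4; b=np.array(b)/3.4+[170,170]-.4
    X=cv2.triangulatePoints(P(T),P(S),a.reshape(2,1).astype(float),b.reshape(2,1).astype(float)).ravel();X=X[:3]/X[3]
    print(X,"res",pj(T,X)-a,pj(S,X)-b)
tri((340,405),(318,360));tri((313,480),(213,378))
tri((515,272),(600,488));tri((543,122),(757,410));tri((42,188),(323,190))
tri((445,212),(585,262)); tri((150,90),(435,42)); tri((160,175),(391,92)); tri((520,136),(730,400)); tri((502,257),(604,450))
im=cv2.resize(S["frame"][240:320,215:275],None,fx=9,fy=7.5,interpolation=cv2.INTER_CUBIC);cv2.imwrite("pics/fl.png",im)
E
```

```text
[0.4528 0.0115 0.0648] res [-0.1464  0.2235] [ 0.4529 -0.0398]
[0.3997 0.0302 0.0672] res [-0.5217  0.8971] [ 1.7842 -0.1278]
[ 0.5485 -0.1165  0.009 ] res [-0.486  0.571] [ 1.3538 -0.1928]
[ 0.6562 -0.1334  0.0185] res [-0.5813  0.5834] [ 1.3943 -0.2446]
[0.6016 0.2229 0.0233] res [-0.0241  0.036 ] [ 0.0581 -0.0053]
[ 0.5857 -0.0542  0.1069] res [ 0.5125 -0.5883] [-1.2701  0.174 ]
[0.6514 0.1468 0.1532] res [-0.9213  1.203 ] [ 2.0054 -0.2516]
[0.6014 0.1372 0.1351] res [-0.0643  0.0883] [ 0.1503 -0.0161]
[ 0.6471 -0.1182  0.0202] res [-0.055   0.0564] [ 0.1323 -0.022 ]
[ 0.5594 -0.1056  0.0221] res [-0.1831  0.2127] [ 0.4964 -0.0703]
```

View pics/fl.png

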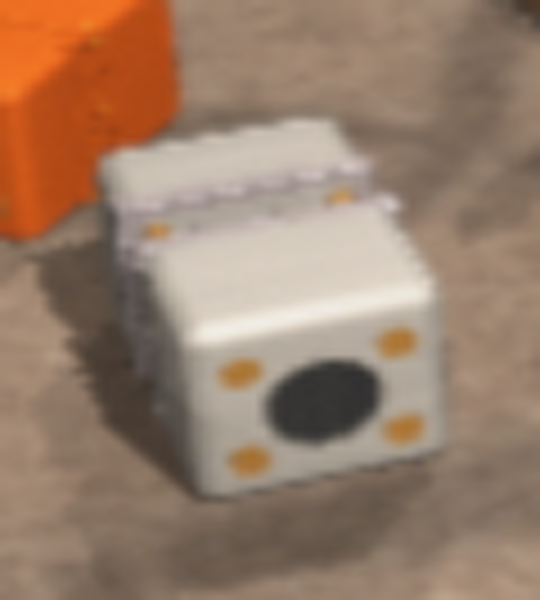

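```bash
R='{"xyz":[30,-395,-335],"twist":[87,0,0],"fingers":100}'; python3 -m creep '[{"xyz":[30,-395,-335],"twist":[87,0,0],"fingers":100},{"xyz":[30,-395,-335],"twist":[87,0,0],"fingers":100},{"xyz":[30,-395,-335],"twist":[87,0,0],"fingers":100},{"xyz":[30,-395,-335],"twist":[87,0,0],"fingers":100},{"xyz":[30,-395,-335],"twist":[87,0,0],"fingers":100}]' 40; cat > g.sh <<'E'
python3 -c "
from h import *
np.set_printoptions(suppress=True)
st()
$1"
E
chmod +x g.sh; ./g.sh 'go([.4353,.0463,.12],-1.868+np.pi/2)'
```

```text
time_s: 0.77
tcp_pos: [0.281, 0.3128, 0.2192]
tcp_rot: [-0.468, 1.519, 0.468]
force: [0.8, 0.9, -0.6]
grip_width: 0.998
t 0.77 tcp [0.281  0.3128 0.2192] clamp [-0.2109 -0.3866  0.2192] x [ 0.001  0.    -1.   ] z [0.827 0.563 0.   ] F [ 0.8  0.9 -0.6] M [ 0.05 -0.03  0.01] w 0.998 q6 [ 0.84  0.09 -0.39  1.1  -0.    1.81]
xyz [  99.3 -307.1  -22.6] twist [51.3  0.   0. ] |d| 323.5
```

```bash
python3 -m creep '[{"xyz":[60,-307,-23],"twist":[51,0,0],"fingers":100},{"xyz":[60,-307,-23],"twist":[51,0,0],"fingers":100},{"xyz":[60,-307,-23],"twist":[51,0,0],"fingers":100},{"xyz":[60,-307,-23],"twist":[51,0,0],"fingers":100},{"xyz":[60,-307,-23],"twist":[51,0,0],"fingers":100}]' 40;  ./g.sh 'go([.4353,.0463,.09],-1.868+np.pi/2)'
```

```text
time_s: 1.18
tcp_pos: [0.3832, 0.1353, 0.1796]
tcp_rot: [0.022, 1.569, -0.022]
force: [1.0, 1.1, 1.0]
grip_width: 0.998
t 1.18 tcp [0.3832 0.1353 0.1796] clamp [-0.0515 -0.2581  0.1796] x [ 0.001  0.001 -1.   ] z [ 1.    -0.028  0.001] F [1.  1.1 1. ] M [ 0.03 -0.04 -0.02] w 0.998 q6 [ 0.34  0.09 -0.5   0.99  0.    1.94]
xyz [ 89.6 -87.6  54.5] twist [15.4  0.1 -0. ] |d| 136.6
```

```bash
python3 -m creep '[{"xyz":[70,-88,54],"twist":[15,0,0],"fingers":100},{"xyz":[80,-88,54],"twist":[15,0,0],"fingers":100},{"xyz":[90,-88,54],"twist":[15,0,0],"fingers":100},{"xyz":[90,-88,54],"twist":[15,0,0],"fingers":100},{"xyz":[90,-88,54],"twist":[15,0,0],"fingers":100}]' 40;  ./g.sh '
import cv2
for n,r in (("top",(245,145,150,145)),("scene",(170,170,230,190))):
    c=cam(n);x,y,W,H=r;cv2.imwrite("pics/a_"+n+".png",cv2.resize(c["frame"][y:y+H,x:x+W],None,fx=3,fy=3,interpolation=2))
go([.4353,.0463,.010],-1.868+np.pi/2)'
```

```text
time_s: 1.6
tcp_pos: [0.4338, 0.0436, 0.0871]
tcp_rot: [0.23, 1.562, -0.232]
force: [0.1, -0.4, 0.6]
grip_width: 0.998
t 1.60 tcp [0.4338 0.0436 0.0871] clamp [ 0.0313 -0.1938  0.0871] x [-0.003 -0.001 -1.   ] z [ 0.957 -0.29  -0.003] F [ 0.1 -0.4  0.6] M [ 0.02  0.04 -0.05] w 0.998 q6 [ 0.1   0.23 -0.59  0.75 -0.    1.97]
xyz [79.5  0.8  0.7] twist [ 0.4 -0.  -0. ] |d| 79.5
```

View pics/a_top.png

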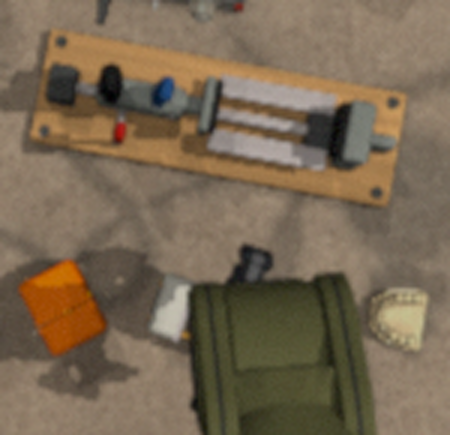

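View pics/a_scene.png

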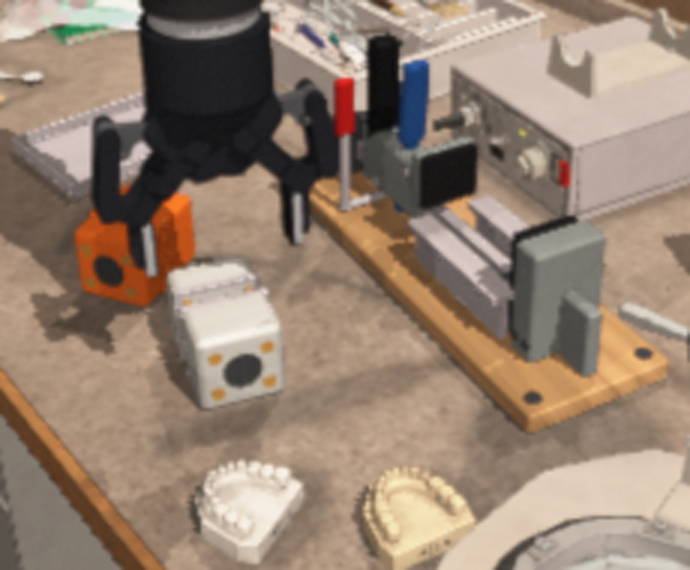

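The open fingers straddle the base half (fingers at about (150,260) and (300,225), flask between them). I'll descend and grip.

```bash
python3 -m creep '[{"xyz":[20,1,1],"twist":[0,0,0],"fingers":100},{"xyz":[40,1,1],"twist":[0,0,0],"fingers":100},{"xyz":[60,1,1],"twist":[0,0,0],"fingers":100},{"xyz":[78,1,1],"twist":[0,0,0],"fingers":100},{"xyz":[78,1,1],"twist":[0,0,0],"fingers":100}]' 40; ./g.sh; python3 -m creep '[{"xyz":[0,0,0],"twist":[0,0,0],"fingers":0},{"xyz":[0,0,0],"twist":[0,0,0],"fingers":0},{"xyz":[0,0,0],"twist":[0,0,0],"fingers":0},{"xyz":[0,0,0],"twist":[0,0,0],"fingers":0},{"xyz":[0,0,0],"twist":[0,0,0],"fingers":0}]' 40;  ./g.sh
```

```text
time_s: 2.12
tcp_pos: [0.4339, 0.0475, 0.0103]
tcp_rot: [0.227, 1.562, -0.226]
force: [-0.9, 0.4, 0.4]
grip_width: 0.999
t 2.12 tcp [0.4339 0.0475 0.0103] clamp [ 0.0273 -0.1943  0.0103] x [-0.003  0.001 -1.   ] z [ 0.959 -0.285 -0.003] F [-0.9  0.4  0.4] M [-0.02  0.04 -0.03] w 0.999 q6 [ 0.11  0.34 -0.7   0.54  0.    1.97]
time_s: 2.53
tcp_pos: [0.4358, 0.0482, 0.0121]
tcp_rot: [0.228, 1.558, -0.224]
force: [0.1, 2.4, 6.5]
grip_width: 0.676
t 2.53 tcp [0.4358 0.0482 0.0121] clamp [ 0.0263 -0.1925  0.0121] x [ 0.001  0.002 -1.   ] z [ 0.959 -0.284  0.   ] F [0.1 2.4 6.5] M [0.15 0.1  0.06] w 0.676 q6 [ 0.11  0.34 -0.69  0.54  0.    1.97]
```

```bash
python3 -m creep '[{"xyz":[-40,0,0],"twist":[0,0,0],"fingers":0},{"xyz":[-80,0,0],"twist":[0,0,0],"fingers":0},{"xyz":[-120,0,0],"twist":[0,0,0],"fingers":0},{"xyz":[-150,0,0],"twist":[0,0,0],"fingers":0},{"xyz":[-150,0,0],"twist":[0,0,0],"fingers":0}]' 40; ./g.sh 'go(cl(.063,0,.16),CY+np.pi/2)'
```

```text
time_s: 2.95
tcp_pos: [0.4399, 0.0484, 0.1687]
tcp_rot: [0.23, 1.547, -0.221]
force: [0.9, 0.9, -3.4]
grip_width: 0.671
t 2.95 tcp [0.4399 0.0484 0.1687] clamp [ 0.0255 -0.1885  0.1687] x [ 0.013  0.003 -1.   ] z [ 0.959 -0.284  0.012] F [ 0.9  0.9 -3.4] M [-0.07 -0.12 -0.02] w 0.671 q6 [ 0.11  0.15 -0.45  0.95  0.    1.97]
xyz [ 10.8 -12.5 191.7] twist [-7.5  0.7 -0.4] |d| 192.4
```

```bash
python3 -m creep '[{"xyz":[5,-3,50],"twist":[-3,0,0],"fingers":0},{"xyz":[5,-6,90],"twist":[-5,0,0],"fingers":0},{"xyz":[5,-9,130],"twist":[-7.5,0,0],"fingers":0},{"xyz":[5,-12,170],"twist":[-7.5,0.7,0],"fingers":0},{"xyz":[5,-12.5,192],"twist":[-7.5,0.7,0],"fingers":0}]' 40; python3 -m creep '[{"xyz":[0,0,0],"twist":[0,0,0],"fingers":0},{"xyz":[0,0,0],"twist":[0,0,0],"fingers":0},{"xyz":[0,0,0],"twist":[0,0,0],"fingers":0}]';./g.sh 'go(cl(.063,0,.067),CY+np.pi/2)
import cv2
for n,r in (("top",(245,145,150,145)),("scene",(170,130,230,190))):
    c=cam(n);x,y,W,H=r;cv2.imwrite("pics/b_"+n+".png",cv2.resize(c["frame"][y:y+H,x:x+W],None,fx=3,fy=3,interpolation=2))
'
```

```text
time_s: 3.37
tcp_pos: [0.6232, -0.0197, 0.1646]
tcp_rot: [0.128, 1.566, -0.12]
force: [1.1, 0.8, -3.1]
grip_width: 0.675
time_s: 3.62
tcp_pos: [0.6212, -0.0196, 0.1629]
tcp_rot: [0.129, 1.571, -0.12]
force: [-0.5, -0.4, -3.3]
grip_width: 0.675
t 3.62 tcp [ 0.6212 -0.0196  0.1629] clamp [0.0645 0.0011 0.1629] x [-0.003  0.006 -1.   ] z [ 0.988 -0.158 -0.004] F [-0.5 -0.4 -3.3] M [-0.01  0.07 -0.  ] w 0.675 q6 [-0.03  0.46 -0.01  1.1   0.01  1.69]
xyz [95.9  1.  -0.7] twist [-0.1 -0.2 -0.3] |d| 95.9
```

View pics/b_top.png

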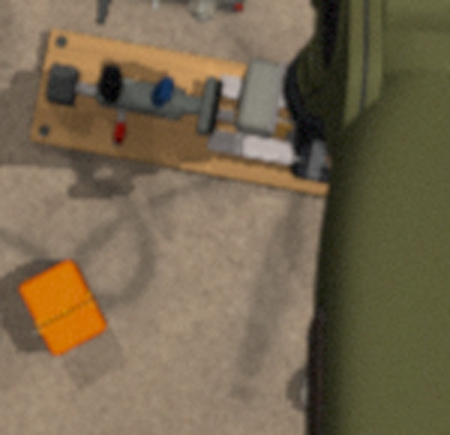

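View pics/b_scene.png

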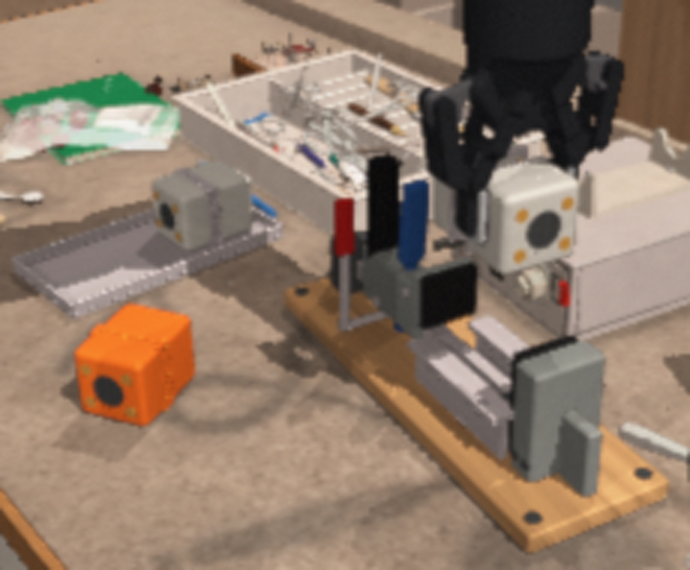

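```bash
./g.sh '
c=cam("top")
for p in ((248,66),(239,128),(243,97)): print(icl(w(c,(p[0]/3+244.7,p[1]/3+144.7),.207)).round(4))
s=cam("scene"); q=pj(s,cl(.0965,.001,.179)); print((q-[170,130])*3)
q=pj(s,cl(.0965,.011,.179)); print((q-[170,130])*3)
q=pj(s,cl(.1065,.001,.179)); print((q-[170,130])*3)
q=pj(s,cl(.0965,.001,.189)); print((q-[170,130])*3)'
```

```text
t 3.72 tcp [ 0.6209 -0.0191  0.1639] clamp [0.0641 0.0008 0.1639] x [-0.002  0.006 -1.   ] z [ 0.988 -0.157 -0.003] F [-0.1 -0.3 -3.8] M [-0.1   0.02  0.01] w 0.671 q6 [-0.03  0.46 -0.01  1.1   0.01  1.69]
[0.0087 0.0216 0.207 ]
[ 0.0103 -0.0299  0.207 ]
[ 0.0091 -0.0042  0.207 ]
[548.23620698 232.62333113]
[561.35573541 228.76092115]
[558.21216661 239.1746862 ]
[549.14538239 218.1413709 ]
```

Both checks agree: the cover end is at clamp x of about 8 mm and the base end at about 96 mm, so there's clearance at both jaws. I'll lower it.

```bash
python3 -m creep '[{"xyz":[25,0.3,-0.3],"twist":[0,0,0],"fingers":0},{"xyz":[50,0.7,-0.5],"twist":[0,0,0],"fingers":0},{"xyz":[75,1,-0.7],"twist":[0,0,0],"fingers":0},{"xyz":[92,1,-0.7],"twist":[0,0,0],"fingers":0},{"xyz":[97,1,-0.7],"twist":[0,0,0],"fingers":0}]' 40; ./g.sh;  python3 -m creep '[{"xyz":[1,0,0],"twist":[0,0,0],"fingers":0},{"xyz":[2,0,0],"twist":[0,0,0],"fingers":0},{"xyz":[2,0,0],"twist":[0,0,0],"fingers":0}]' ; ./g.sh
```

```text
time_s: 4.23
tcp_pos: [0.6176, -0.0169, 0.0648]
tcp_rot: [0.127, 1.574, -0.119]
force: [-0.4, 0.2, -4.1]
grip_width: 0.673
t 4.23 tcp [ 0.6176 -0.0169  0.0648] clamp [ 0.0624 -0.0029  0.0648] x [-0.006  0.006 -1.   ] z [ 0.988 -0.156 -0.007] F [-0.4  0.2 -4.1] M [-0.09  0.1   0.01] w 0.673 q6 [-0.03  0.53 -0.17  0.88  0.01  1.7 ]
time_s: 4.48
tcp_pos: [0.618, -0.0167, 0.0644]
tcp_rot: [0.127, 1.572, -0.119]
force: [-0.9, -0.3, -2.3]
grip_width: 0.673
t 4.48 tcp [ 0.618  -0.0167  0.0644] clamp [ 0.0622 -0.0024  0.0644] x [-0.004  0.006 -1.   ] z [ 0.988 -0.156 -0.005] F [-0.9 -0.3 -2.3] M [-0.09  0.17  0.03] w 0.673 q6 [-0.03  0.53 -0.17  0.87  0.01  1.7 ]
```

```bash
python3 -m creep '[{"xyz":[1.5,0,1.5],"twist":[0,0,0],"fingers":0},{"xyz":[1.5,0,1.5],"twist":[0,0,0],"fingers":0}]'; ./g.sh; python3 -m creep '[{"xyz":[0,0,0],"twist":[0,0,0],"fingers":100},{"xyz":[0,0,0],"twist":[0,0,0],"fingers":100},{"xyz":[0,0,0],"twist":[0,0,0],"fingers":100},{"xyz":[0,0,0],"twist":[0,0,0],"fingers":100},{"xyz":[0,0,0],"twist":[0,0,0],"fingers":100}]' ; ./g.sh
```

```text
time_s: 4.65
tcp_pos: [0.6198, -0.0168, 0.0643]
tcp_rot: [0.127, 1.571, -0.118]
force: [-2.7, 0.7, 4.1]
grip_width: 0.669
t 4.65 tcp [ 0.6198 -0.0168  0.0643] clamp [ 0.062  -0.0007  0.0643] x [-0.003  0.006 -1.   ] z [ 0.988 -0.156 -0.004] F [-2.7  0.7  4.1] M [-0.07  0.62 -0.04] w 0.669 q6 [-0.03  0.53 -0.17  0.88  0.01  1.7 ]
time_s: 5.07
tcp_pos: [0.6201, -0.0168, 0.0644]
tcp_rot: [0.127, 1.57, -0.118]
force: [-0.9, -0.4, -0.4]
grip_width: 1.002
t 5.07 tcp [ 0.6201 -0.0168  0.0644] clamp [ 0.0619 -0.0003  0.0644] x [-0.002  0.006 -1.   ] z [ 0.988 -0.156 -0.003] F [-0.9 -0.4 -0.4] M [ 0.05 -0.01  0.03] w 1.002 q6 [-0.03  0.53 -0.17  0.87  0.01  1.7 ]
```

```bash
python3 -m creep '[{"xyz":[-40,0,0],"twist":[0,0,0],"fingers":100},{"xyz":[-80,0,0],"twist":[0,0,0],"fingers":100},{"xyz":[-120,0,0],"twist":[0,0,0],"fingers":100},{"xyz":[-150,0,0],"twist":[-5,0,0],"fingers":100},{"xyz":[-150,0,0],"twist":[-10,0,0],"fingers":100}]' 40; ./g.sh 'go(cl(-.079,0,.22),CY)
import cv2
for n,r in (("top",(245,145,150,145)),("scene",(170,130,230,190))):
    c=cam(n);x,y,W,H=r;cv2.imwrite("pics/d_"+n+".png",cv2.resize(c["frame"][y:y+H,x:x+W],None,fx=3,fy=3,interpolation=2))
'
```

```text
time_s: 5.48
tcp_pos: [0.6247, -0.0179, 0.2224]
tcp_rot: [-0.013, 1.56, 0.022]
force: [-0.1, 0.5, -0.3]
grip_width: 1.002
t 5.48 tcp [ 0.6247 -0.0179  0.2224] clamp [0.0623 0.0043 0.2224] x [ 0.011  0.006 -1.   ] z [1.    0.022 0.011] F [-0.1  0.5 -0.3] M [ 0.01 -0.06 -0.01] w 1.002 q6 [-0.03  0.43  0.09  1.22  0.01  1.52]
xyz [  3.4 139.8  20.8] twist [-79.8   0.7   0.2] |d| 141.4
```

View pics/d_scene.png

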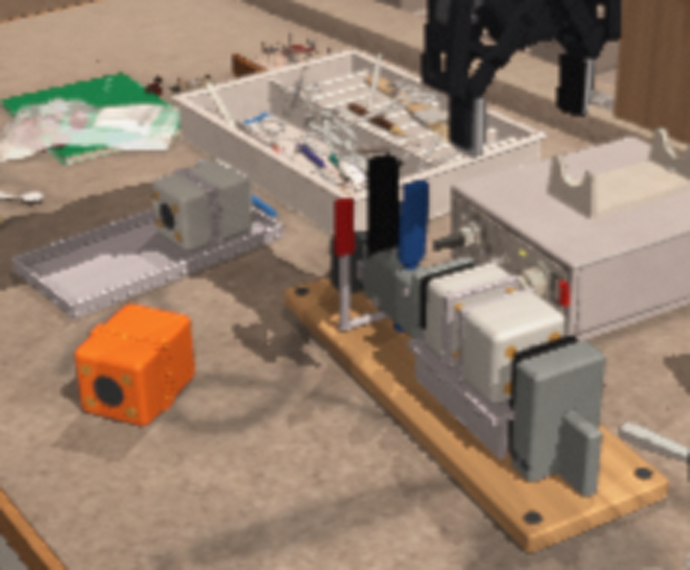

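The flask lies flat on the rails between the jaws, pins along the bar (scene crop around (495,325)). I'll go to the handle and trigger.

```bash
python3 -m creep '[{"xyz":[0,40,7],"twist":[-79,0,0],"fingers":100},{"xyz":[0,80,14],"twist":[-79,0,0],"fingers":100},{"xyz":[0,120,21],"twist":[-79,0,0],"fingers":100},{"xyz":[0,139,21],"twist":[-79,0,0],"fingers":100},{"xyz":[0,139,21],"twist":[-79,0,0],"fingers":100}]' 40; ./g.sh 'go(cl(-.079,0,.22),CY)'
```

```text
time_s: 6.0
tcp_pos: [0.6394, 0.1262, 0.2149]
tcp_rot: [-0.505, 1.511, 0.517]
force: [0.1, -0.6, -0.1]
grip_width: 0.999
t 6.00 tcp [0.6394 0.1262 0.2149] clamp [-0.0824 -0.0035  0.2149] x [-0.004  0.007 -1.   ] z [0.795 0.607 0.001] F [ 0.1 -0.6 -0.1] M [-0.04  0.01  0.02] w 0.999 q6 [0.19 0.49 0.17 1.26 0.01 1.11]
xyz [-5.2 -4.8 -0. ] twist [-43.7   0.2  -0.4] |d| 7.1
```

```bash
python3 -m creep '[{"xyz":[0,-5,0],"twist":[-43.7,0,0],"fingers":100},{"xyz":[0,-5,0],"twist":[-43.7,0,0],"fingers":100},{"xyz":[0,-5,0],"twist":[-43.7,0,0],"fingers":100},{"xyz":[0,-5,0],"twist":[-43.7,0,0],"fingers":100},{"xyz":[0,-5,0],"twist":[-43.7,0,0],"fingers":100}]'; python3 -m creep '[{"xyz":[0,0,0],"twist":[-8,0,0],"fingers":100},{"xyz":[0,0,0],"twist":[-8,0,0],"fingers":100},{"xyz":[0,0,0],"twist":[-8,0,0],"fingers":100}]'; ./g.sh 'go(cl(-.080,0,.22),CY)
import cv2
for n,r in (("top",(245,145,150,145)),("scene",(170,130,230,190))):
    c=cam(n);x,y,W,H=r;cv2.imwrite("pics/e_"+n+".png",cv2.resize(c["frame"][y:y+H,x:x+W],None,fx=3,fy=3,interpolation=2))
'
```

```text
time_s: 6.42
tcp_pos: [0.6413, 0.1221, 0.2125]
tcp_rot: [-0.979, 1.338, 0.994]
force: [-0.7, -0.6, 0.2]
grip_width: 1.001
time_s: 6.67
tcp_pos: [0.6404, 0.122, 0.2107]
tcp_rot: [-1.08, 1.286, 1.098]
force: [-0.1, 0.1, 0.4]
grip_width: 1.001
t 6.67 tcp [0.6404 0.122  0.2107] clamp [-0.0783 -0.0019  0.2107] x [-0.01   0.005 -1.   ] z [0.162 0.987 0.003] F [-0.1  0.1  0.4] M [ 0.02 -0.01  0.03] w 1.001 q6 [0.18 0.5  0.18 1.26 0.01 0.35]
xyz [-9.4 -1.8  1.7] twist [-0.4  0.2 -0.6] |d| 9.7
```

View pics/e_scene.png

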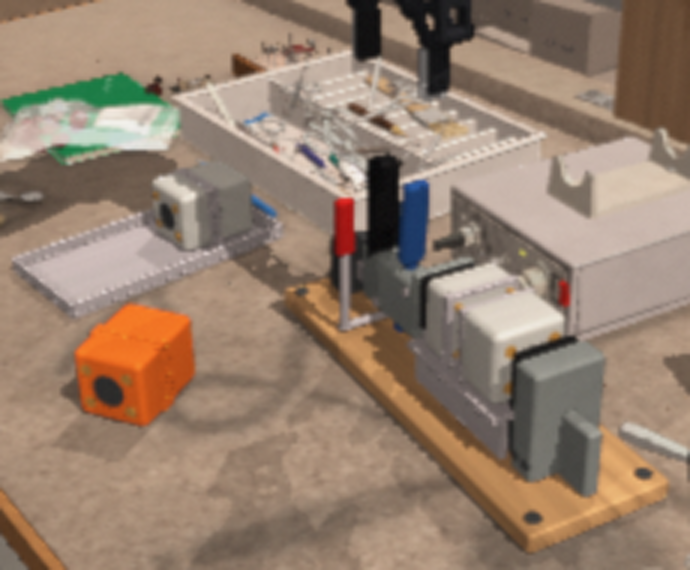

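View pics/e_top.png

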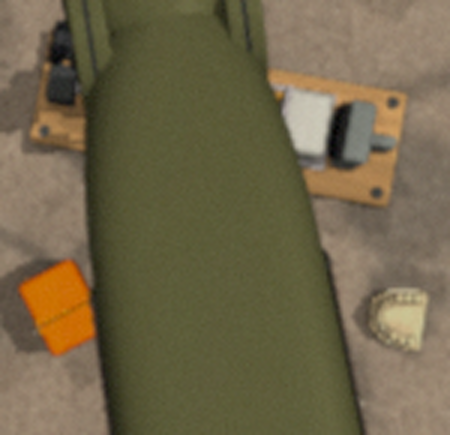

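```bash
python3 -m creep '[{"xyz":[25,-1.8,2],"twist":[0,0,-0.6],"fingers":100},{"xyz":[50,-1.8,2],"twist":[0,0,-0.6],"fingers":100},{"xyz":[70,-1.8,2],"twist":[0,0,-0.6],"fingers":100},{"xyz":[90,-1.8,2],"twist":[0,0,-0.6],"fingers":100},{"xyz":[99,-1.8,2],"twist":[0,0,-0.6],"fingers":100}]'; python3 -m creep '[{"xyz":[0,0,0],"twist":[0,0,0],"fingers":100}]';./g.sh 'go(cl(-.080,0,.113),CY)
import cv2
for n,r in (("scene",(230,150,120,100)),):
    c=cam(n);x,y,W,H=r;cv2.imwrite("pics/f_"+n+".png",cv2.resize(c["frame"][y:y+H,x:x+W],None,fx=5,fy=5,interpolation=2))
'
```

```text
time_s: 7.18
tcp_pos: [0.6402, 0.1239, 0.1094]
tcp_rot: [-1.084, 1.283, 1.091]
force: [-0.4, 0.1, -0.7]
grip_width: 1.002
time_s: 7.27
tcp_pos: [0.6387, 0.1236, 0.1073]
tcp_rot: [-1.081, 1.287, 1.092]
force: [0.2, -0.5, 0.2]
grip_width: 1.001
t 7.27 tcp [0.6387 0.1236 0.1073] clamp [-0.0797 -0.0039  0.1073] x [-0.007  0.002 -1.   ] z [0.165 0.986 0.001] F [ 0.2 -0.5  0.2] M [-0.05 -0.03  0.01] w 1.001 q6 [ 0.19  0.55 -0.02  1.01  0.    0.36]
xyz [-5.8 -3.8  0.3] twist [-0.6  0.1 -0.4] |d| 6.9
```

View pics/f_scene.png

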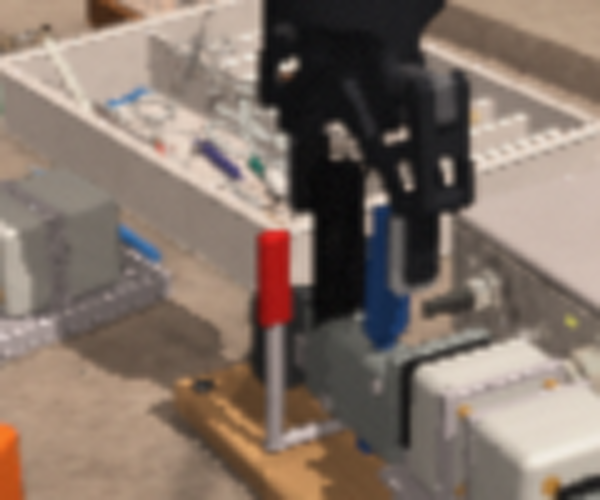

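```bash
python3 -m creep '[{"xyz":[-4,-3,0],"twist":[0,0,0],"fingers":35},{"xyz":[-4,-3,0],"twist":[0,0,0],"fingers":35},{"xyz":[-4,-3,0],"twist":[0,0,0],"fingers":35},{"xyz":[-4,-3,0],"twist":[0,0,0],"fingers":35},{"xyz":[-4,-3,0],"twist":[0,0,0],"fingers":35}]' 40; ./g.sh '
import cv2
for n,r in (("scene",(230,150,120,100)),):
    c=cam(n);x,y,W,H=r;cv2.imwrite("pics/i_"+n+".png",cv2.resize(c["frame"][y:y+H,x:x+W],None,fx=5,fy=5,interpolation=2))
'
```

```text
time_s: 7.73
tcp_pos: [0.645, 0.1264, 0.1167]
tcp_rot: [-1.081, 1.276, 1.09]
force: [-1.0, 6.3, 8.3]
grip_width: 0.363
t 7.73 tcp [0.645  0.1264 0.1167] clamp [-0.0834  0.002   0.1167] x [ 0.002  0.009 -1.   ] z [0.164 0.986 0.009] F [-1.   6.3  8.3] M [ 1.09  0.24 -0.01] w 0.363 q6 [0.19 0.54 0.01 1.03 0.01 0.35]
```

View pics/i_scene.png

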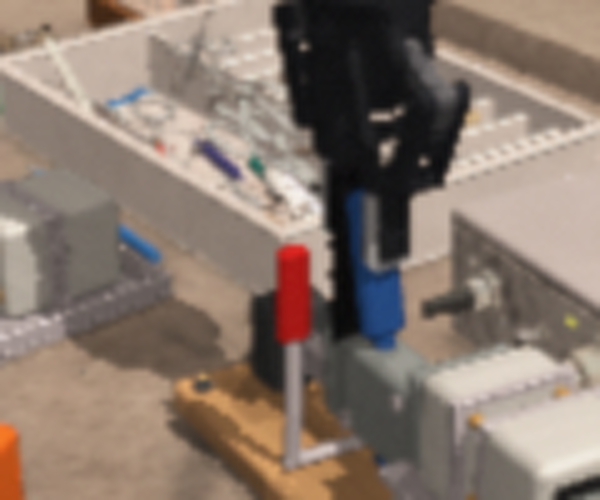

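Full squeeze: width is about 31 mm and the head moved about 13 mm. I'll reopen, following the head forward.

```bash
python3 -m creep '[{"xyz":[0,0,0],"twist":[0,0,0],"fingers":100},{"xyz":[1,0,-4],"twist":[0,0,0],"fingers":100},{"xyz":[2,0,-9],"twist":[0,0,0],"fingers":100},{"xyz":[3,0,-15],"twist":[0,0,0],"fingers":100},{"xyz":[4,0,-15],"twist":[0,0,0],"fingers":100}]' 40; ./g.sh;  python3 -m creep '[{"xyz":[0,0,0],"twist":[0,0,0],"fingers":35},{"xyz":[0,0,0],"twist":[0,0,0],"fingers":35},{"xyz":[0,0,0],"twist":[0,0,0],"fingers":35},{"xyz":[0,0,0],"twist":[0,0,0],"fingers":35},{"xyz":[0,0,0],"twist":[0,0,0],"fingers":35}]' 40; ./g.sh '
import cv2
for n,r in (("scene",(230,150,120,100)),):
    c=cam(n);x,y,W,H=r;cv2.imwrite("pics/j_"+n+".png",cv2.resize(c["frame"][y:y+H,x:x+W],None,fx=5,fy=5,interpolation=2))
'
```

```text
time_s: 8.2
tcp_pos: [0.6422, 0.1101, 0.1123]
tcp_rot: [-1.08, 1.277, 1.089]
force: [0.0, -0.3, -0.6]
grip_width: 0.999
t 8.20 tcp [0.6422 0.1101 0.1123] clamp [-0.0668  0.0017  0.1123] x [ 0.001  0.008 -1.   ] z [0.166 0.986 0.008] F [ 0.  -0.3 -0.6] M [-0.02  0.01 -0.02] w 0.999 q6 [ 0.17  0.54 -0.02  1.01  0.01  0.33]
time_s: 8.62
tcp_pos: [0.6442, 0.1187, 0.1166]
tcp_rot: [-1.073, 1.259, 1.098]
force: [-3.3, 19.9, 14.3]
grip_width: 0.362
t 8.62 tcp [0.6442 0.1187 0.1166] clamp [-0.0757  0.0023  0.1166] x [ 0.007  0.025 -1.   ] z [0.161 0.987 0.026] F [-3.3 19.9 14.3] M [3.23 0.79 0.1 ] w 0.362 q6 [ 0.17  0.53 -0.01  1.01  0.02  0.33]
```

View pics/j_scene.png

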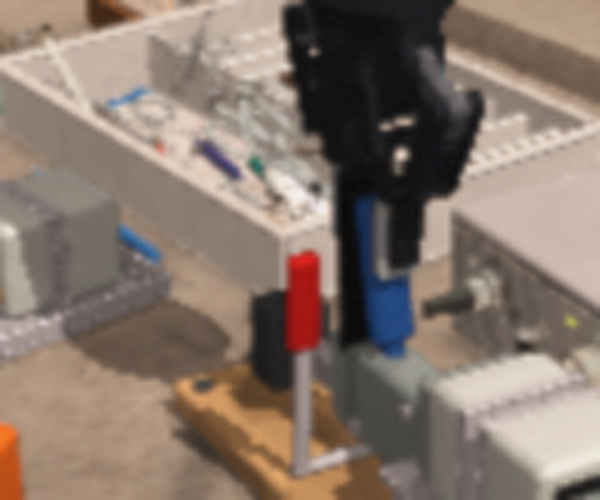

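```bash
python3 -m creep '[{"xyz":[0,0,0],"twist":[0,0,0],"fingers":100},{"xyz":[1,1,-4],"twist":[0,0,0],"fingers":100},{"xyz":[2,2,-9],"twist":[0,1,0],"fingers":100},{"xyz":[3,2,-15],"twist":[0,1.5,0],"fingers":100},{"xyz":[4,2,-15],"twist":[0,1.5,0],"fingers":100}]' 40; ./g.sh;  python3 -m creep '[{"xyz":[0,0,0],"twist":[0,0,0],"fingers":35},{"xyz":[0,0,2],"twist":[0,0,0],"fingers":35},{"xyz":[0,0,4],"twist":[0,0,0],"fingers":35},{"xyz":[0,0,4],"twist":[0,0,0],"fingers":35},{"xyz":[0,0,4],"twist":[0,0,0],"fingers":35}]' 40; ./g.sh '
import cv2
for n,r in (("scene",(230,150,120,100)),):
    c=cam(n);x,y,W,H=r;cv2.imwrite("pics/k_"+n+".png",cv2.resize(c["frame"][y:y+H,x:x+W],None,fx=5,fy=5,interpolation=2))
'
```

```text
time_s: 9.08
tcp_pos: [0.6391, 0.1029, 0.1113]
tcp_rot: [-1.091, 1.283, 1.087]
force: [-0.4, 0.3, 0.6]
grip_width: 1.003
t 9.08 tcp [0.6391 0.1029 0.1113] clamp [-0.0593 -0.0003  0.1113] x [ 0.001 -0.003 -1.   ] z [ 0.162  0.987 -0.002] F [-0.4  0.3  0.6] M [0.01 0.01 0.03] w 1.003 q6 [ 0.16  0.53 -0.03  1.01 -0.    0.32]
time_s: 9.5
tcp_pos: [0.6413, 0.1147, 0.1146]
tcp_rot: [-1.084, 1.268, 1.095]
force: [-3.1, 18.8, 10.7]
grip_width: 0.359
t 9.50 tcp [0.6413 0.1147 0.1146] clamp [-0.0713  0.0001  0.1146] x [ 0.005  0.013 -1.   ] z [0.158 0.987 0.013] F [-3.1 18.8 10.7] M [ 3.12  0.66 -0.07] w 0.359 q6 [ 0.17  0.53 -0.02  1.01  0.01  0.33]
```

View pics/k_scene.png

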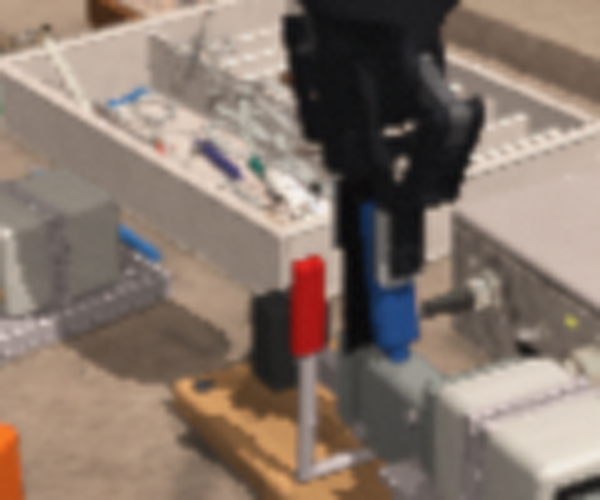

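```bash
python3 -m creep '[{"xyz":[0,0,0],"twist":[0,0,0],"fingers":100},{"xyz":[1,0,-4],"twist":[0,0,0],"fingers":100},{"xyz":[2,0,-9],"twist":[0,0.7,0],"fingers":100},{"xyz":[3,0,-15],"twist":[0,0.7,0],"fingers":100},{"xyz":[3,0,-15],"twist":[0,0.7,0],"fingers":100}]' 40; ./g.sh;  python3 -m creep '[{"xyz":[0,0,0],"twist":[0,0,0],"fingers":33},{"xyz":[0,0,0],"twist":[0,0,0],"fingers":33},{"xyz":[0,0,0],"twist":[0,0,0],"fingers":33},{"xyz":[0,0,0],"twist":[0,0,0],"fingers":33},{"xyz":[0,0,0],"twist":[0,0,0],"fingers":33}]' 50; ./g.sh '
import cv2
for n,r in (("scene",(230,150,120,100)),):
    c=cam(n);x,y,W,H=r;cv2.imwrite("pics/l_"+n+".png",cv2.resize(c["frame"][y:y+H,x:x+W],None,fx=5,fy=5,interpolation=2))
'
```

```text
time_s: 9.97
tcp_pos: [0.6386, 0.0984, 0.1107]
tcp_rot: [-1.092, 1.279, 1.089]
force: [-1.0, 0.6, 0.2]
grip_width: 0.996
t 9.97 tcp [0.6386 0.0984 0.1107] clamp [-0.0548 -0.0001  0.1107] x [ 0.002 -0.    -1.   ] z [ 0.159  0.987 -0.   ] F [-1.   0.6  0.2] M [-0.03 -0.    0.  ] w 0.996 q6 [ 0.15  0.53 -0.03  1.   -0.    0.31]
time_s: 10.38
tcp_pos: [0.6411, 0.1109, 0.116]
tcp_rot: [-1.08, 1.254, 1.103]
force: [-4.6, 28.4, 16.2]
grip_width: 0.352
t 10.38 tcp [0.6411 0.1109 0.116 ] clamp [-0.0675  0.0006  0.116 ] x [ 0.009  0.025 -1.   ] z [0.153 0.988 0.026] F [-4.6 28.4 16.2] M [4.89 0.92 0.08] w 0.352 q6 [ 0.16  0.53 -0.03  1.    0.02  0.31]
```

View pics/l_scene.png

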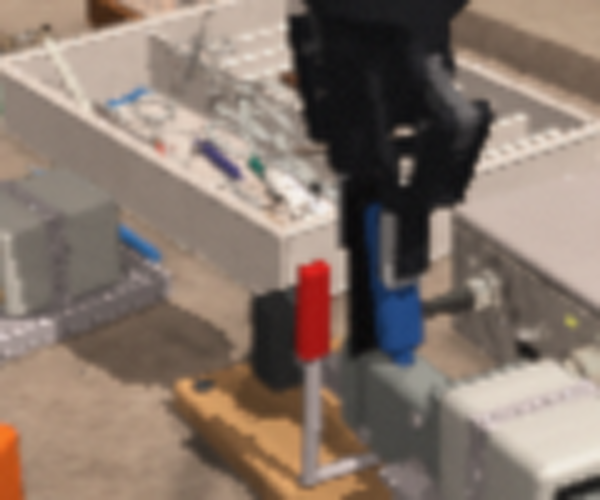

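```bash
python3 -m creep '[{"xyz":[0,0,0],"twist":[0,0,0],"fingers":100},{"xyz":[2,0,-4],"twist":[0,0,0],"fingers":100},{"xyz":[3,0,-9],"twist":[0,1.3,0],"fingers":100},{"xyz":[5,0,-15],"twist":[0,1.3,0],"fingers":100},{"xyz":[5,0,-15],"twist":[0,1.3,0],"fingers":100}]' 40; ./g.sh;  python3 -m creep '[{"xyz":[0,0,0],"twist":[0,0,0],"fingers":33},{"xyz":[0,0,0],"twist":[0,0,0],"fingers":33},{"xyz":[0,0,0],"twist":[0,0,0],"fingers":33},{"xyz":[0,0,0],"twist":[0,0,0],"fingers":33},{"xyz":[0,0,0],"twist":[0,0,0],"fingers":33}]' 50; ./g.sh '
import cv2
for n,r in (("scene",(290,190,80,80)),):
    c=cam(n);x,y,W,H=r;cv2.imwrite("pics/m_"+n+".png",cv2.resize(c["frame"][y:y+H,x:x+W],None,fx=7,fy=7,interpolation=2))
'
```

```text
time_s: 10.85
tcp_pos: [0.6382, 0.0944, 0.1093]
tcp_rot: [-1.095, 1.275, 1.093]
force: [-0.5, -0.1, 0.5]
grip_width: 0.997
t 10.85 tcp [0.6382 0.0944 0.1093] clamp [-0.0508  0.0002  0.1093] x [ 0.004  0.001 -1.   ] z [0.154 0.988 0.001] F [-0.5 -0.1  0.5] M [-0.01  0.07 -0.02] w 0.997 q6 [ 0.15  0.53 -0.04  1.    0.    0.3 ]
time_s: 11.27
tcp_pos: [0.6411, 0.1106, 0.1143]
tcp_rot: [-1.08, 1.243, 1.111]
force: [-3.7, 39.1, 15.2]
grip_width: 0.364
t 11.27 tcp [0.6411 0.1106 0.1143] clamp [-0.0672  0.0006  0.1143] x [ 0.011  0.034 -0.999] z [0.146 0.989 0.036] F [-3.7 39.1 15.2] M [ 6.82  0.75 -0.03] w 0.364 q6 [ 0.15  0.53 -0.03  0.99  0.03  0.3 ]
```

View pics/m_scene.png

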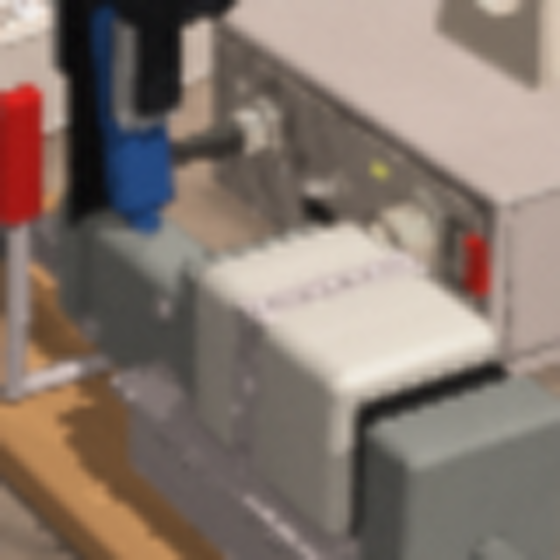

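```bash
python3 -m creep '[{"xyz":[0,0,0],"twist":[0,0,0],"fingers":100},{"xyz":[2,0,-4],"twist":[0,0,0],"fingers":100},{"xyz":[3,0,-9],"twist":[0,1.8,0],"fingers":100},{"xyz":[5,0,-14],"twist":[0,1.8,0],"fingers":100},{"xyz":[5,0,-14],"twist":[0,1.8,0],"fingers":100}]' 40; ./g.sh;  python3 -m creep '[{"xyz":[0,0,0],"twist":[0,0,0],"fingers":33},{"xyz":[0,0,0],"twist":[0,0,0],"fingers":33},{"xyz":[0,0,2],"twist":[0,0,0],"fingers":33},{"xyz":[0,0,4],"twist":[0,0,0],"fingers":33},{"xyz":[0,0,4],"twist":[0,0,0],"fingers":33}]' 50; ./g.sh
```

```text
time_s: 11.73
tcp_pos: [0.6384, 0.0952, 0.1076]
tcp_rot: [-1.101, 1.271, 1.097]
force: [-0.7, -1.2, -0.5]
grip_width: 0.998
t 11.73 tcp [0.6384 0.0952 0.1076] clamp [-0.0516  0.0003  0.1076] x [ 0.005  0.001 -1.   ] z [0.147 0.989 0.002] F [-0.7 -1.2 -0.5] M [-0.01  0.07  0.01] w 0.998 q6 [ 0.15  0.53 -0.04  0.99  0.    0.3 ]
time_s: 12.15
tcp_pos: [0.6414, 0.1111, 0.1121]
tcp_rot: [-1.089, 1.247, 1.111]
force: [-3.9, 29.1, 15.3]
grip_width: 0.357
t 12.15 tcp [0.6414 0.1111 0.1121] clamp [-0.0677  0.0008  0.1121] x [ 0.011  0.026 -1.   ] z [0.141 0.99  0.028] F [-3.9 29.1 15.3] M [ 4.91  0.81 -0.12] w 0.357 q6 [ 0.16  0.53 -0.04  0.99  0.02  0.3 ]
```

Two squeezes in a row gave no advance, so the flask is shut. I'll open and rise.

```bash
python3 -m creep '[{"xyz":[0,0,0],"twist":[0,0,0],"fingers":100},{"xyz":[2,0,-4],"twist":[0,0,0],"fingers":100},{"xyz":[3,0,-9],"twist":[0,1.5,0],"fingers":100},{"xyz":[3,0,-14],"twist":[0,1.5,0],"fingers":100},{"xyz":[0,0,-14],"twist":[0,1.5,0],"fingers":100}]' 40; python3 -m creep '[{"xyz":[-40,0,0],"twist":[0,0,0],"fingers":100},{"xyz":[-80,0,0],"twist":[0,0,0],"fingers":50},{"xyz":[-90,0,0],"twist":[0,0,0],"fingers":0},{"xyz":[-90,50,0],"twist":[0,0,0],"fingers":0},{"xyz":[-90,50,0],"twist":[0,0,0],"fingers":0}]';./g.sh '
import cv2
for n,r in (("scene",(200,150,160,120)),("top",(245,145,150,110))):
    c=cam(n);x,y,W,H=r;cv2.imwrite("pics/n_"+n+".png",cv2.resize(c["frame"][y:y+H,x:x+W],None,fx=5,fy=5,interpolation=2))
go(cl(-.03,-.043,.2),CY)
'
```

```text
time_s: 12.57
tcp_pos: [0.6384, 0.0954, 0.1105]
tcp_rot: [-1.105, 1.271, 1.1]
force: [0.2, 0.2, 0.0]
grip_width: 1.0
time_s: 12.98
tcp_pos: [0.5828, 0.1017, 0.1995]
tcp_rot: [-1.102, 1.276, 1.104]
force: [-2.1, -0.9, -2.1]
grip_width: 0.451
t 12.98 tcp [0.5828 0.1017 0.1995] clamp [-0.0494 -0.0556  0.1995] x [-0.002 -0.001 -1.   ] z [ 0.144  0.99  -0.001] F [-2.1 -0.9 -2.1] M [-0.04  0.1  -0.02] w 0.451 q6 [ 0.17  0.39 -0.03  1.15 -0.    0.32]
xyz [  0.3  -9.2 -20.2] twist [ 0.7 -0.   0.1] |d| 22.2
```

View pics/n_scene.png

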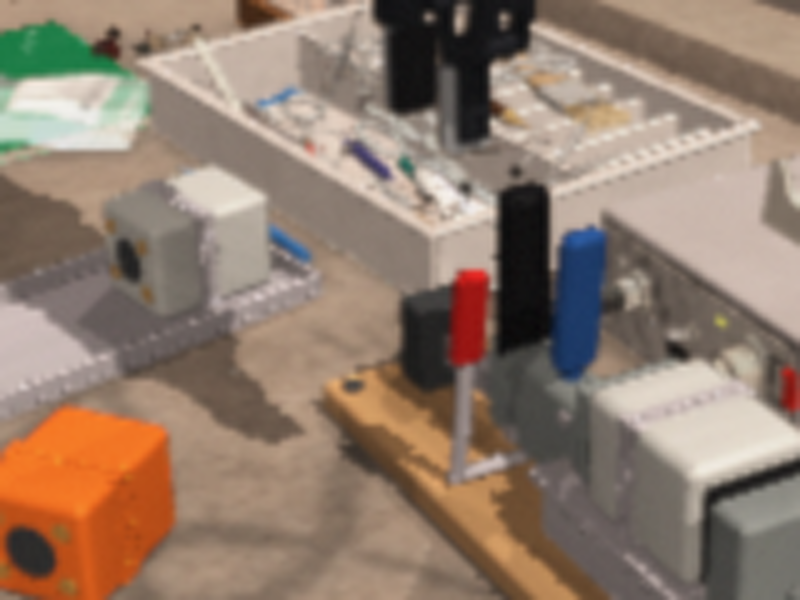

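View pics/n_top.png

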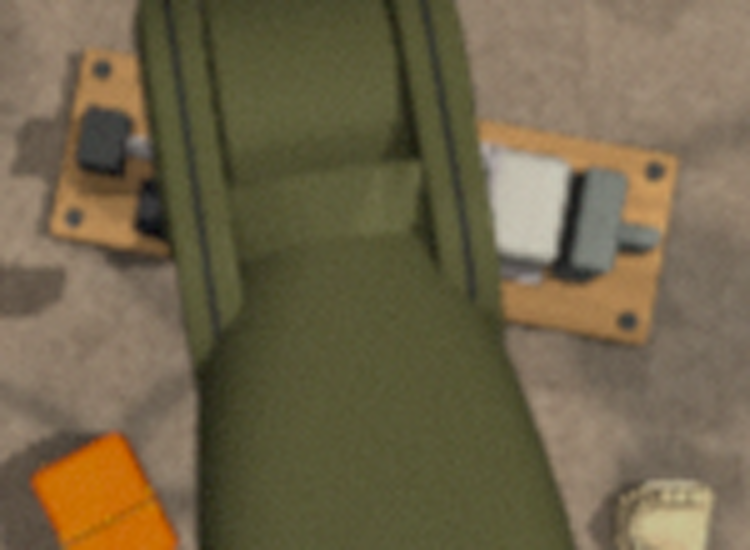

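```bash
./g.sh '
c=cam("scene"); print(icl(w(c,(470/5+199.6,272/5+149.6),.134)))
go(cl(-.028,-.043,.16),CY)'
python3 -m creep '[{"xyz":[10,-9,-22],"twist":[0,0,0],"fingers":0},{"xyz":[20,-9,-22],"twist":[0,0,0],"fingers":0},{"xyz":[20,-9,-22],"twist":[0,0,0],"fingers":0},{"xyz":[20,-9,-22],"twist":[0,0,0],"fingers":0}]';./g.sh 'go(cl(-.028,-.043,.102),CY)'
```

```text
t 13.08 tcp [0.586  0.1019 0.2002] clamp [-0.0501 -0.0525  0.2002] x [ 0.002 -0.001 -1.   ] z [ 0.143  0.99  -0.   ] F [ 0.9 -0.9 -0.3] M [-0.02 -0.08  0.03] w 0.269 q6 [ 0.17  0.39 -0.03  1.15 -0.    0.32]
[-0.04838635 -0.04258951  0.134     ]
xyz [ 40.6  -7.  -22.6] twist [0.7 0.  0.3] |d| 47.0
time_s: 13.47
tcp_pos: [0.5943, 0.0786, 0.1798]
tcp_rot: [-1.104, 1.271, 1.099]
force: [-0.5, -0.4, -0.3]
grip_width: -0.003
t 13.47 tcp [0.5943 0.0786 0.1798] clamp [-0.0284 -0.0407  0.1798] x [ 0.004 -0.    -1.   ] z [0.144 0.99  0.   ] F [-0.5 -0.4 -0.3] M [-0.    0.03 -0.03] w -0.003 q6 [ 0.13  0.41 -0.05  1.11 -0.    0.28]
xyz [77.8  2.6 -0.4] twist [0.7 0.  0.2] |d| 77.8
```

```bash
python3 -m creep '[{"xyz":[5,5,-11],"twist":[0,0,0],"fingers":0},{"xyz":[25,5,-11],"twist":[0,0,0],"fingers":0},{"xyz":[45,5,-11],"twist":[0,0,0],"fingers":0},{"xyz":[65,5,-11],"twist":[0,0,0],"fingers":0},{"xyz":[76,5,-11],"twist":[0,0,0],"fingers":0}]';./g.sh '
import cv2
for n,r in (("scene",(200,150,160,120)),):
    c=cam(n);x,y,W,H=r;cv2.imwrite("pics/o_"+n+".png",cv2.resize(c["frame"][y:y+H,x:x+W],None,fx=5,fy=5,interpolation=2))'
```

```text
time_s: 13.88
tcp_pos: [0.5877, 0.0689, 0.1022]
tcp_rot: [-1.103, 1.272, 1.1]
force: [0.7, -0.5, -0.4]
grip_width: 0.0
t 13.88 tcp [0.5877 0.0689 0.1022] clamp [-0.0177 -0.0457  0.1022] x [ 0.002 -0.    -1.   ] z [0.144 0.99  0.   ] F [ 0.7 -0.5 -0.4] M [-0.01  0.04 -0.02] w 0.0 q6 [ 0.12  0.45 -0.2   0.92 -0.    0.26]
```

View pics/o_scene.png

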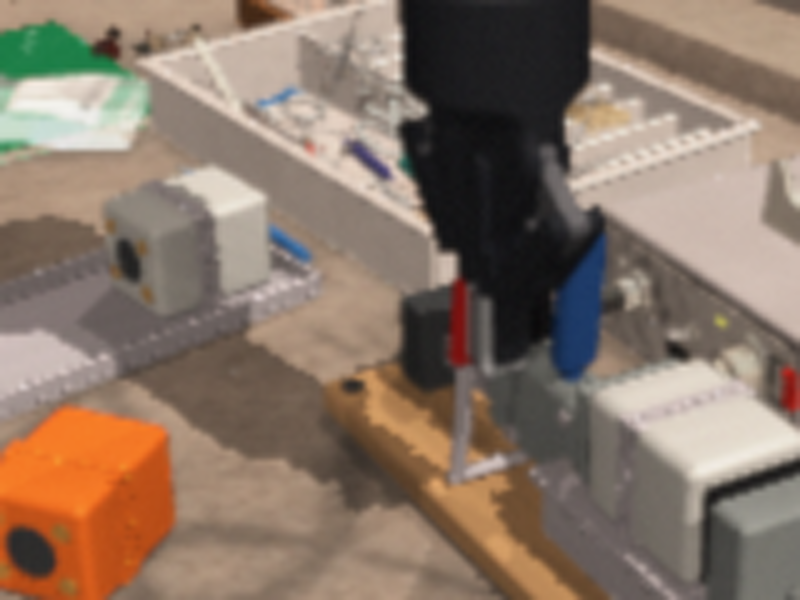

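```bash
python3 -m creep '[{"xyz":[0,0,8],"twist":[0,0,0],"fingers":0},{"xyz":[0,0,16],"twist":[0,0,0],"fingers":0},{"xyz":[0,0,24],"twist":[0,0,0],"fingers":0},{"xyz":[0,0,32],"twist":[0,0,0],"fingers":0},{"xyz":[0,0,40],"twist":[0,0,0],"fingers":0}]';./g.sh; python3 -m creep '[{"xyz":[0,0,7],"twist":[0,0,0],"fingers":0},{"xyz":[0,0,14],"twist":[0,0,0],"fingers":0},{"xyz":[0,0,20],"twist":[0,0,0],"fingers":0}]';./g.sh '
import cv2
for n,r in (("scene",(200,150,160,120)),):
    c=cam(n);x,y,W,H=r;cv2.imwrite("pics/p_"+n+".png",cv2.resize(c["frame"][y:y+H,x:x+W],None,fx=5,fy=5,interpolation=2))'
```

```text
time_s: 14.35
tcp_pos: [0.5936, 0.1097, 0.1016]
tcp_rot: [-1.104, 1.272, 1.101]
force: [0.5, -1.7, 0.3]
grip_width: -0.002
t 14.35 tcp [0.5936 0.1097 0.1016] clamp [-0.0589 -0.0463  0.1016] x [ 0.002 -0.    -1.   ] z [0.143 0.99  0.   ] F [ 0.5 -1.7  0.3] M [-0.15 -0.01 -0.02] w -0.002 q6 [ 0.18  0.47 -0.17  0.93 -0.    0.33]
time_s: 14.6
tcp_pos: [0.5966, 0.1293, 0.1017]
tcp_rot: [-1.106, 1.274, 1.099]
force: [1.6, -6.9, -1.2]
grip_width: 0.002
t 14.60 tcp [0.5966 0.1293 0.1017] clamp [-0.0788 -0.0463  0.1017] x [ 0.002 -0.003 -1.   ] z [ 0.143  0.99  -0.003] F [ 1.6 -6.9 -1.2] M [-1.28 -0.18 -0.09] w 0.002 q6 [ 0.22  0.48 -0.15  0.94 -0.    0.36]
```

View pics/p_scene.png

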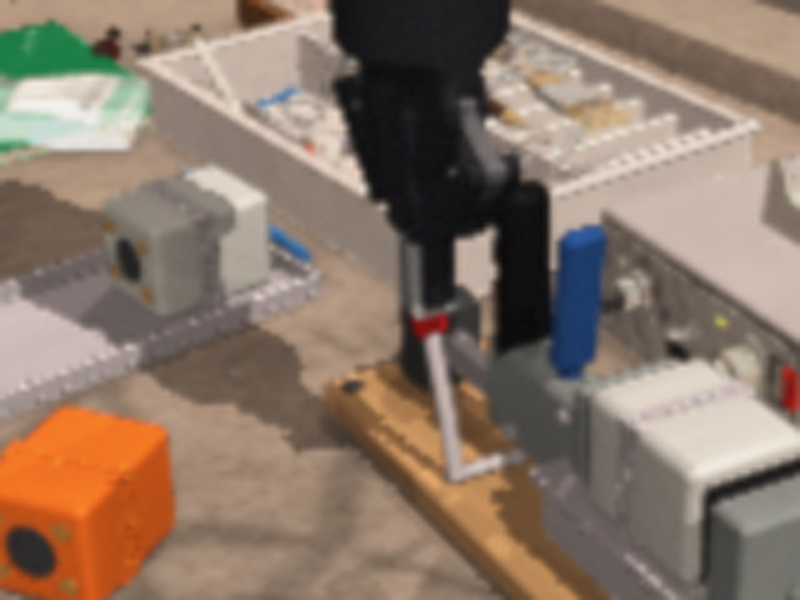

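```bash
python3 -m creep '[{"xyz":[0,0,7],"twist":[0,0,0],"fingers":0},{"xyz":[0,0,14],"twist":[0,0,0],"fingers":0},{"xyz":[0,0,20],"twist":[0,0,0],"fingers":0},{"xyz":[0,0,26],"twist":[0,0,0],"fingers":0},{"xyz":[0,0,30],"twist":[0,0,0],"fingers":0}]';./g.sh '
import cv2
for n,r in (("scene",(200,150,160,120)),):
    c=cam(n);x,y,W,H=r;cv2.imwrite("pics/r_"+n+".png",cv2.resize(c["frame"][y:y+H,x:x+W],None,fx=5,fy=5,interpolation=2))'
```

```text
time_s: 15.07
tcp_pos: [0.6014, 0.1593, 0.1017]
tcp_rot: [-1.107, 1.274, 1.098]
force: [0.2, -5.6, 0.8]
grip_width: 0.004
t 15.07 tcp [0.6014 0.1593 0.1017] clamp [-0.1091 -0.0462  0.1017] x [ 0.003 -0.004 -1.   ] z [ 0.143  0.99  -0.003] F [ 0.2 -5.6  0.8] M [-1.11 -0.21 -0.02] w 0.004 q6 [ 0.26  0.5  -0.12  0.95 -0.    0.4 ]
```

View pics/r_scene.png

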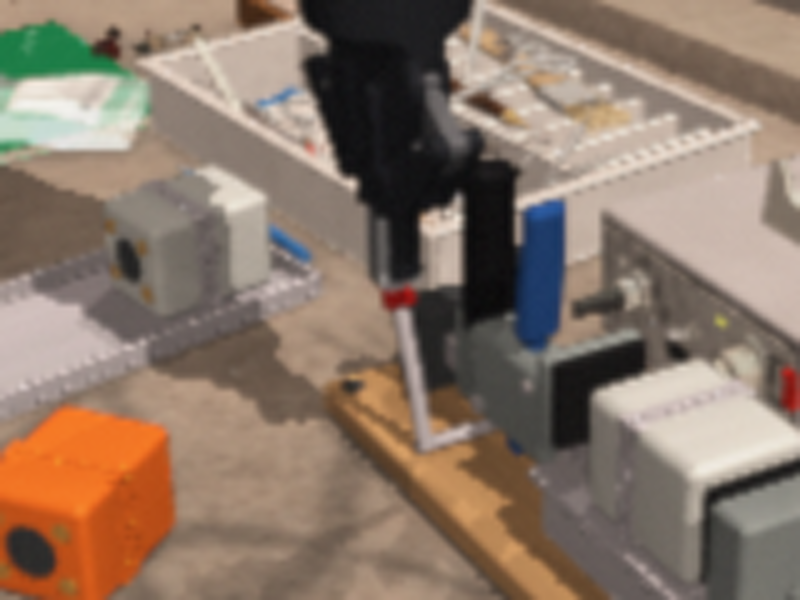

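Head is coming back with force steady at about 6 N. I'll push on until the force rises at the stop.

```bash
python3 -m creep '[{"xyz":[0,0,4],"twist":[0,0,0],"fingers":0},{"xyz":[0,0,8],"twist":[0,0,0],"fingers":0}]';./g.sh;python3 -m creep '[{"xyz":[0,0,3],"twist":[0,0,0],"fingers":0},{"xyz":[0,0,6],"twist":[0,0,0],"fingers":0}]';./g.sh
```

```text
time_s: 15.28
tcp_pos: [0.602, 0.1654, 0.1011]
tcp_rot: [-1.109, 1.278, 1.096]
force: [1.5, -11.2, -2.1]
grip_width: 0.001
t 15.28 tcp [0.602  0.1654 0.1011] clamp [-0.1153 -0.0465  0.1011] x [ 0.002 -0.008 -1.   ] z [ 0.144  0.99  -0.008] F [  1.5 -11.2  -2.1] M [-2.28 -0.15 -0.06] w 0.001 q6 [ 0.27  0.5  -0.11  0.96 -0.01  0.42]
time_s: 15.45
tcp_pos: [0.6023, 0.1676, 0.1004]
tcp_rot: [-1.112, 1.285, 1.091]
force: [1.4, -13.7, -2.7]
grip_width: 0.0
t 15.45 tcp [0.6023 0.1676 0.1004] clamp [-0.1175 -0.0466  0.1004] x [ 0.001 -0.016 -1.   ] z [ 0.146  0.989 -0.016] F [  1.4 -13.7  -2.7] M [-2.72 -0.25 -0.09] w 0.0 q6 [ 0.28  0.51 -0.1   0.96 -0.02  0.43]
```

```bash
python3 -m creep '[{"xyz":[0,0,4],"twist":[0,0,0],"fingers":0},{"xyz":[0,0,4],"twist":[0,0,0],"fingers":0},{"xyz":[0,0,4],"twist":[0,0,0],"fingers":0}]';./g.sh; python3 -m creep '[{"xyz":[0,0,-15],"twist":[0,0,0],"fingers":0},{"xyz":[0,0,-35],"twist":[0,0,0],"fingers":0},{"xyz":[0,0,-55],"twist":[0,0,0],"fingers":0},{"xyz":[-20,0,-55],"twist":[0,0,0],"fingers":0},{"xyz":[-60,0,-55],"twist":[0,0,0],"fingers":0}]';./g.sh;python3 -m creep '[{"xyz":[-40,0,0],"twist":[0,0,0],"fingers":0},{"xyz":[-60,40,0],"twist":[0,0,0],"fingers":50},{"xyz":[-60,80,0],"twist":[0,0,0],"fingers":100},{"xyz":[-60,100,0],"twist":[0,0,0],"fingers":100}]'; ./g.sh '
import cv2
for n,r in (("scene",(200,150,160,120)),("top",(245,145,150,110))):
    c=cam(n);x,y,W,H=r;cv2.imwrite("pics/s_"+n+".png",cv2.resize(c["frame"][y:y+H,x:x+W],None,fx=5,fy=5,interpolation=2))'
```

```text
time_s: 15.7
tcp_pos: [0.6024, 0.1679, 0.1002]
tcp_rot: [-1.116, 1.292, 1.087]
force: [-0.2, -11.3, 2.9]
grip_width: 0.0
t 15.70 tcp [0.6024 0.1679 0.1002] clamp [-0.1178 -0.0466  0.1002] x [-0.    -0.023 -1.   ] z [ 0.148  0.989 -0.023] F [ -0.2 -11.3   2.9] M [-2.35 -0.01 -0.05] w 0.0 q6 [ 0.28  0.51 -0.1   0.97 -0.02  0.43]
time_s: 16.12
tcp_pos: [0.5897, 0.1135, 0.157]
tcp_rot: [-1.109, 1.301, 1.093]
force: [-0.6, 0.2, -0.8]
grip_width: -0.0
t 16.12 tcp [0.5897 0.1135 0.157 ] clamp [-0.0621 -0.0506  0.157 ] x [-0.012 -0.023 -1.   ] z [ 0.15   0.988 -0.024] F [-0.6  0.2 -0.8] M [ 0.05 -0.03  0.01] w -0.0 q6 [ 0.2   0.44 -0.07  1.08 -0.02  0.35]
time_s: 16.45
tcp_pos: [0.4887, 0.131, 0.2197]
tcp_rot: [-1.107, 1.298, 1.096]
force: [-0.5, -1.0, -0.7]
grip_width: 0.422
t 16.45 tcp [0.4887 0.131  0.2197] clamp [-0.0636 -0.1531  0.2197] x [-0.011 -0.019 -1.   ] z [ 0.149  0.989 -0.02 ] F [-0.5 -1.  -0.7] M [0.   0.01 0.04] w 0.422 q6 [ 0.27  0.24 -0.19  1.15 -0.01  0.42]
```

View pics/s_scene.png

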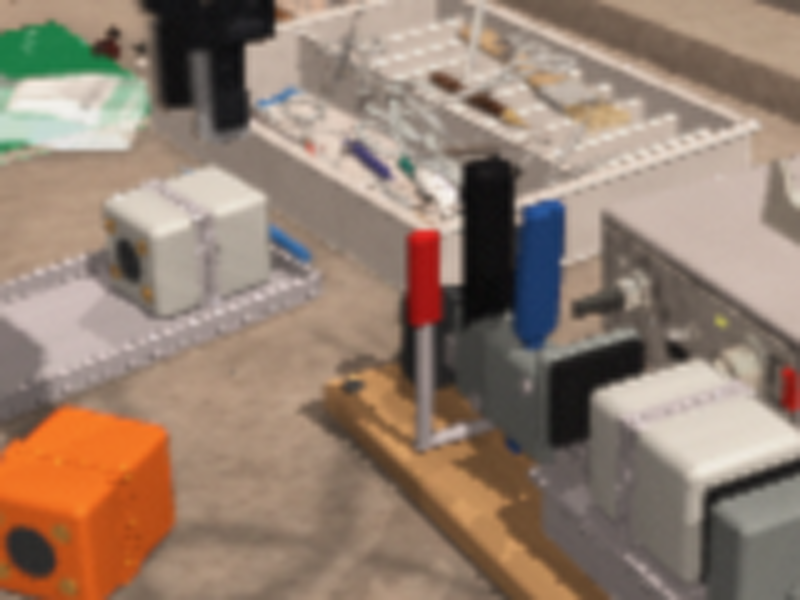

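View pics/s_top.png

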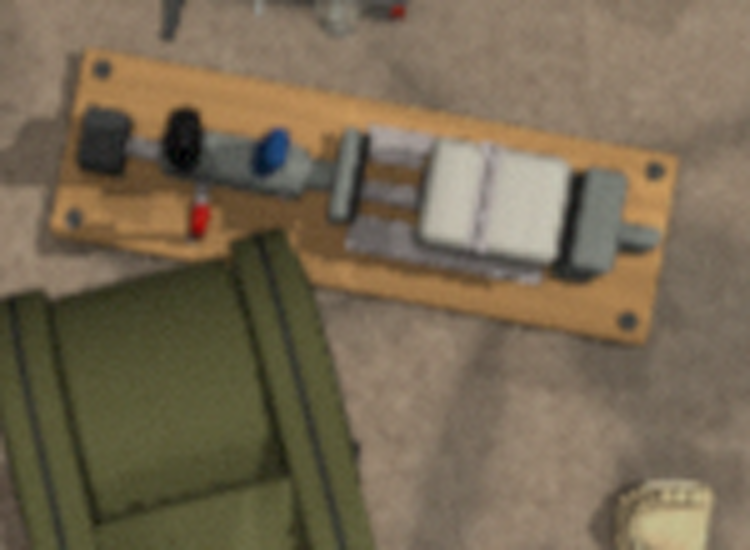

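```bash
./g.sh '
import cv2
c=cam("top")
P=[w(c,(x/5+244.6,y/5+144.6),.106) for x,y in [(432,140),(573,157),(559,266),(418,250)]]
m,l,wd,a,b=rect(P);print(icl(np.r_[m,.1]),l,wd,a,b)
o=cv2.imread("pics/top0.png"); n=c["frame"]
t=o[160:192,260:290]; r=cv2.matchTemplate(n[150:202,250:300],t,5);print(cv2.minMaxLoc(r))
go(cl(.074,0,.2),CY+np.pi/2)'
```

```text
t 16.55 tcp [0.4876 0.1307 0.2186] clamp [-0.0632 -0.1542  0.2186] x [-0.014 -0.02  -1.   ] z [ 0.148  0.989 -0.022] F [-0.   0.1 -0.7] M [ 0.04 -0.03 -0.01] w 0.591 q6 [ 0.27  0.25 -0.19  1.15 -0.02  0.42]
[ 0.06578455 -0.00334071  0.1       ] 0.07571116482294013 0.059341983929533104 -1.6652381173809276 -1.682274401085174
(-0.4514155983924866, 0.9939596056938171, (4, 20), (10, 10))
xyz [  20.3 -151.  -138.1] twist [-89.6  -0.6  -1.3] |d| 205.7
```

Head is confirmed back: template match against the start image shows zero shift. Flask length reads 75.7 mm, so it is shut. Now I'll go above the flask.

```bash
python3 -m creep '[{"xyz":[5,-40,-35],"twist":[-89.6,0,0],"fingers":100},{"xyz":[5,-75,-70],"twist":[-89.6,0,0],"fingers":100},{"xyz":[5,-110,-105],"twist":[-89.6,0,0],"fingers":100},{"xyz":[5,-151,-138],"twist":[-89.6,0,0],"fingers":100},{"xyz":[5,-151,-138],"twist":[-89.6,0,0],"fingers":100}]' 40; ./g.sh 'go(cl(.074,0,.2),CY+np.pi/2)'
```

```text
time_s: 17.02
tcp_pos: [0.62, -0.0288, 0.2149]
tcp_rot: [-1.548, 0.978, 1.544]
force: [0.1, 1.3, 1.1]
grip_width: 1.003
t 17.02 tcp [ 0.62   -0.0288  0.2149] clamp [0.0738 0.0014 0.2149] x [-0.01 -0.02 -1.  ] z [-0.445  0.895 -0.014] F [0.1 1.3 1.1] M [ 0.05 -0.07  0.04] w 1.003 q6 [-0.04  0.44  0.09  1.23 -0.02 -0.5 ]
xyz [14.9  1.   0.9] twist [-54.6  -0.2  -1.3] |d| 15.0
```

```bash
python3 -m creep '[{"xyz":[5,1,1],"twist":[-54.6,0,0],"fingers":100},{"xyz":[5,1,1],"twist":[-54.6,0,0],"fingers":100},{"xyz":[5,1,1],"twist":[-54.6,0,-1],"fingers":100},{"xyz":[5,1,1],"twist":[-54.6,0,-1],"fingers":100},{"xyz":[5,1,1],"twist":[-54.6,0,-1],"fingers":100}]' 40;python3 -m creep '[{"xyz":[0,0,0],"twist":[-18.8,0,0],"fingers":100},{"xyz":[0,0,0],"twist":[-18.8,0,0],"fingers":100},{"xyz":[0,0,0],"twist":[-18.8,0,0],"fingers":100},{"xyz":[0,0,0],"twist":[-18.8,0,0],"fingers":100}]'; ./g.sh 'go(cl(.074,0,.2),CY+np.pi/2)
import cv2
for n,r in (("scene",(200,100,160,120)),("top",(245,145,150,110))):
    c=cam(n);x,y,W,H=r;cv2.imwrite("pics/u_"+n+".png",cv2.resize(c["frame"][y:y+H,x:x+W],None,fx=5,fy=5,interpolation=2))'
```

```text
time_s: 17.43
tcp_pos: [0.6199, -0.0288, 0.209]
tcp_rot: [-1.955, 0.497, 1.956]
force: [0.2, -0.1, 0.3]
grip_width: 0.998
time_s: 17.77
tcp_pos: [0.621, -0.0289, 0.2084]
tcp_rot: [-2.143, 0.18, 2.148]
force: [-0.8, -0.6, 0.5]
grip_width: 0.998
t 17.77 tcp [ 0.621  -0.0289  0.2084] clamp [0.0737 0.0024 0.2084] x [-0.003 -0.011 -1.   ] z [-0.988  0.156  0.001] F [-0.8 -0.6  0.5] M [-0.03 -0.01  0.02] w 0.998 q6 [-0.04  0.44  0.07  1.21 -0.01 -1.46]
xyz [8.4 0.2 2.4] twist [ 0.   0.1 -0.7] |d| 8.7
```

View pics/u_scene.png

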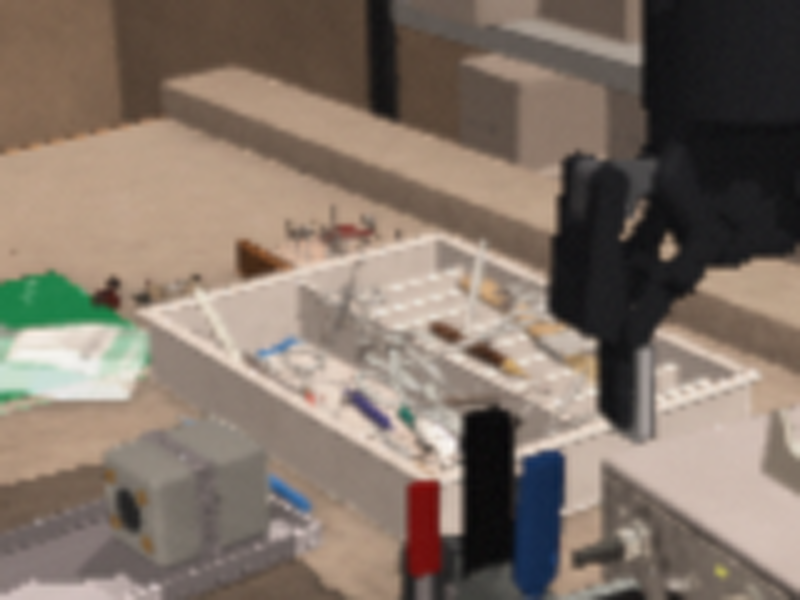

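```bash
python3 -m creep '[{"xyz":[35,0,3],"twist":[0,0,-0.6],"fingers":100},{"xyz":[70,0,3],"twist":[0,0,-0.6],"fingers":100},{"xyz":[100,0,3],"twist":[0,0,-0.6],"fingers":100},{"xyz":[125,0,3],"twist":[0,0,-0.6],"fingers":100},{"xyz":[142,0,3],"twist":[0,0,-0.6],"fingers":100}]' 40; ./g.sh;python3 -m creep '[{"xyz":[0,0,0],"twist":[0,0,0],"fingers":0},{"xyz":[0,0,0],"twist":[0,0,0],"fingers":0},{"xyz":[0,0,0],"twist":[0,0,0],"fingers":0},{"xyz":[0,0,0],"twist":[0,0,0],"fingers":0},{"xyz":[0,0,0],"twist":[0,0,0],"fingers":0}]'; ./g.sh 
```

```text
time_s: 18.28
tcp_pos: [0.6158, -0.0301, 0.0635]
tcp_rot: [-2.132, 0.175, 2.143]
force: [-0.2, 0.2, 0.3]
grip_width: 1.005
t 18.28 tcp [ 0.6158 -0.0301  0.0635] clamp [ 0.0757 -0.0026  0.0635] x [-0.005 -0.001 -1.   ] z [-0.987  0.161  0.005] F [-0.2  0.2  0.3] M [-0.01 -0.01  0.01] w 1.005 q6 [-0.05  0.53 -0.18  0.87 -0.   -1.46]
time_s: 18.7
tcp_pos: [0.6165, -0.03, 0.0644]
tcp_rot: [-2.134, 0.175, 2.141]
force: [-1.2, 0.1, -3.7]
grip_width: 0.674
t 18.70 tcp [ 0.6165 -0.03    0.0644] clamp [ 0.0756 -0.0019  0.0644] x [-0.003 -0.001 -1.   ] z [-0.987  0.161  0.003] F [-1.2  0.1 -3.7] M [-0.   -0.02 -0.02] w 0.674 q6 [-0.05  0.53 -0.18  0.87 -0.   -1.46]
```

Gripped (width 57 mm). Lift.

```bash
python3 -m creep '[{"xyz":[-20,0,0],"twist":[0,0,0],"fingers":0},{"xyz":[-50,0,0],"twist":[0,0,0],"fingers":0},{"xyz":[-90,0,0],"twist":[0,0,0],"fingers":0},{"xyz":[-125,0,0],"twist":[0,0,0],"fingers":0},{"xyz":[-150,0,0],"twist":[0,0,0],"fingers":0}]'; ./g.sh '
import cv2
for n,r in (("scene",(240,100,160,120)),("top",(245,145,150,110))):
    c=cam(n);x,y,W,H=r;cv2.imwrite("pics/v_"+n+".png",cv2.resize(c["frame"][y:y+H,x:x+W],None,fx=5,fy=5,interpolation=2))
print(TP+.053*np.array([np.cos(TY),np.sin(TY)]))
p=np.r_[TP+.045*np.array([np.cos(TY),np.sin(TY)]),.23]
go(p,TY+np.pi/2)'
```

```text
time_s: 19.12
tcp_pos: [0.618, -0.0299, 0.2189]
tcp_rot: [-2.139, 0.175, 2.136]
force: [1.0, -0.1, -3.4]
grip_width: 0.67
t 19.12 tcp [ 0.618  -0.0299  0.2189] clamp [ 0.0752 -0.0004  0.2189] x [ 0.001 -0.001 -1.   ] z [-0.987  0.162 -0.002] F [ 1.  -0.1 -3.4] M [-0.03 -0.06 -0.02] w 0.67 q6 [-0.05  0.43  0.08  1.22 -0.   -1.46]
[0.51032815 0.3752729 ]
xyz [ -10.4 -383.8  166.3] twist [78.8 -0.4  0.3] |d| 418.4
```

View pics/v_scene.png

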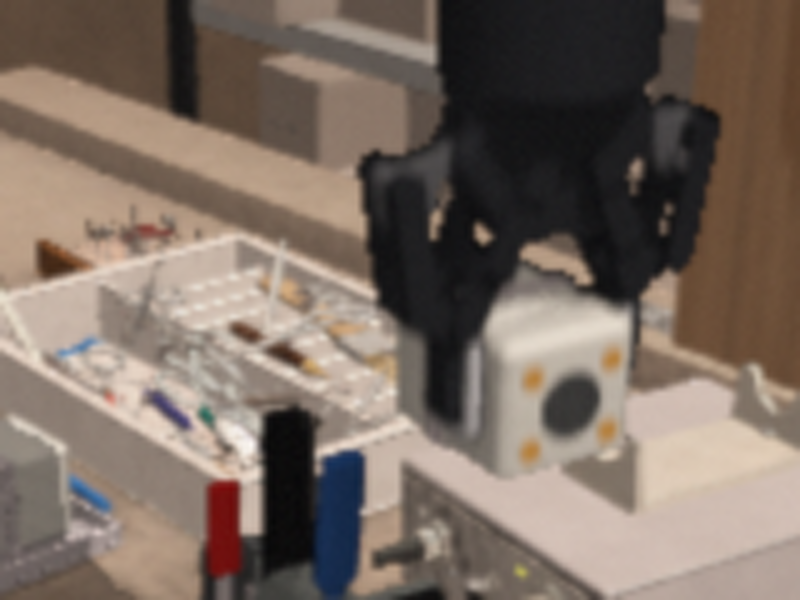

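```bash
./g.sh 'go([.5007,.375,.22],TY+np.pi/2)'; python3 -m creep '[{"xyz":[0,-38,10],"twist":[79,0,0],"fingers":0},{"xyz":[0,-76,20],"twist":[79,0,0],"fingers":0},{"xyz":[0,-115,33],"twist":[79,0,0],"fingers":0},{"xyz":[0,-155,50],"twist":[79,0,0],"fingers":0},{"xyz":[0,-190,70],"twist":[79,0,0],"fingers":0}]'; ./g.sh 'go([.5007,.375,.22],TY+np.pi/2)'
```

```text
t 19.22 tcp [ 0.6205 -0.0301  0.221 ] clamp [0.0749 0.0021 0.221 ] x [ 0.008 -0.001 -1.   ] z [-0.987  0.161 -0.009] F [ 0.6  0.5 -2.5] M [ 0.03 -0.15 -0.02] w 0.676 q6 [-0.05  0.42  0.08  1.22 -0.   -1.46]
xyz [  -0.5 -380.4  183.6] twist [78.8 -0.4  0.3] |d| 422.4
time_s: 19.63
tcp_pos: [0.584, 0.1633, 0.2188]
tcp_rot: [-1.771, 0.714, 1.771]
force: [1.1, 0.4, -3.2]
grip_width: 0.674
t 19.63 tcp [0.584  0.1633 0.2188] clamp [-0.1104 -0.064   0.2188] x [ 0.     0.001 -1.   ] z [-0.72   0.694  0.   ] F [ 1.1  0.4 -3.2] M [ 0.03 -0.09 -0.01] w 0.674 q6 [ 0.27  0.41  0.05  1.21  0.   -0.53]
xyz [ -1.  -94.5 206.9] twist [44.2  0.   0. ] |d| 227.5
```

```bash
python3 -m creep '[{"xyz":[0,-20,38],"twist":[44,0,0],"fingers":0},{"xyz":[0,-35,75],"twist":[44,0,0],"fingers":0},{"xyz":[0,-50,110],"twist":[44,0,0],"fingers":0},{"xyz":[0,-70,145],"twist":[44,0,0],"fingers":0},{"xyz":[0,-82,180],"twist":[44,0,0],"fingers":0}]'; ./g.sh 'go([.5007,.375,.22],TY+np.pi/2)'
```

```text
time_s: 20.05
tcp_pos: [0.5113, 0.3469, 0.2174]
tcp_rot: [-1.362, 1.102, 1.363]
force: [1.7, 0.1, -4.5]
grip_width: 0.672
t 20.05 tcp [0.5113 0.3469 0.2174] clamp [-0.2804 -0.1644  0.2174] x [-0.  0. -1.] z [-0.209  0.978  0.   ] F [ 1.7  0.1 -4.5] M [ 0.01 -0.03 -0.05] w 0.672 q6 [0.6  0.43 0.08 1.22 0.   0.39]
xyz [-2.6  4.5 29.7] twist [10.2  0.  -0. ] |d| 30.2
```

```bash
python3 -m creep '[{"xyz":[10,4.5,15],"twist":[7,0,0],"fingers":0},{"xyz":[30,4.5,30],"twist":[10.2,0,0],"fingers":0},{"xyz":[60,4.5,30],"twist":[10.2,0,0],"fingers":0},{"xyz":[90,4.5,30],"twist":[10.2,0,0],"fingers":0},{"xyz":[110,4.5,30],"twist":[10.2,0,0],"fingers":0}]';python3 -m creep '[{"xyz":[0,0,0],"twist":[0,0,0],"fingers":0},{"xyz":[0,0,0],"twist":[0,0,0],"fingers":0}]'; ./g.sh 'go([.5007,.375,.0155],TY+np.pi/2)
import cv2
for n,r in (("scene",(140,140,160,120)),("top",(150,140,150,110))):
    c=cam(n);x,y,W,H=r;cv2.imwrite("pics/x_"+n+".png",cv2.resize(c["frame"][y:y+H,x:x+W],None,fx=5,fy=5,interpolation=2))'
```

```text
time_s: 20.47
tcp_pos: [0.498, 0.3742, 0.103]
tcp_rot: [-1.234, 1.199, 1.236]
force: [-0.9, -0.4, -4.7]
grip_width: 0.676
time_s: 20.63
tcp_pos: [0.4952, 0.3725, 0.1]
tcp_rot: [-1.234, 1.207, 1.239]
force: [-0.0, -0.1, -3.8]
grip_width: 0.675
t 20.63 tcp [0.4952 0.3725 0.1   ] clamp [-0.3032 -0.1843  0.1   ] x [-0.011 -0.008 -1.   ] z [-0.034  0.999 -0.007] F [-0.  -0.1 -3.8] M [-0.01  0.02  0.02] w 0.675 q6 [ 0.64  0.51 -0.11  0.97  0.    0.61]
xyz [84.4 -6.6  2.9] twist [ 0.1 -0.4 -0.7] |d| 84.7
```

View pics/x_scene.png

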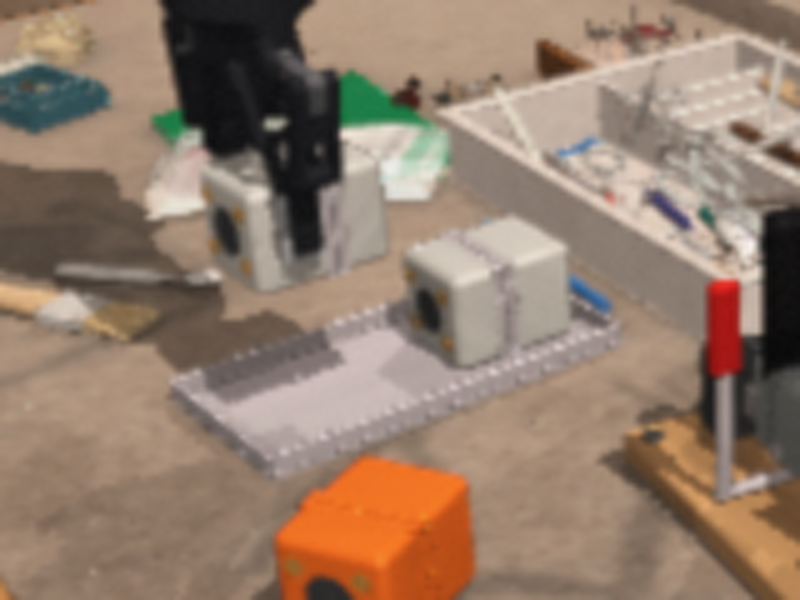

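View pics/x_top.png

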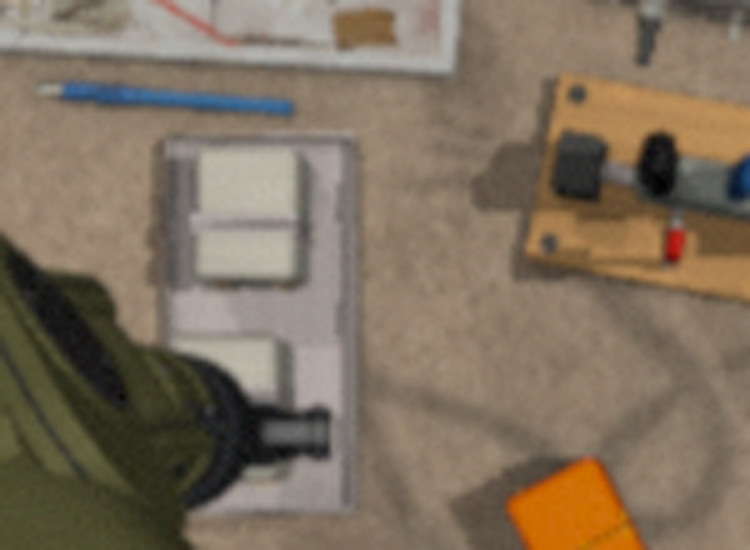

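```bash
python3 -m creep '[{"xyz":[20,-4,2],"twist":[0,-0.4,-0.7],"fingers":0},{"xyz":[40,-6.5,3],"twist":[0,-0.4,-0.7],"fingers":0},{"xyz":[60,-6.5,3],"twist":[0,-0.4,-0.7],"fingers":0},{"xyz":[74,-6.5,3],"twist":[0,-0.4,-0.7],"fingers":0},{"xyz":[80,-6.5,3],"twist":[0,-0.4,-0.7],"fingers":0}]'; ./g.sh 'go([.5007,.375,.0155],TY+np.pi/2)'
```

```text
time_s: 21.15
tcp_pos: [0.5045, 0.3774, 0.0234]
tcp_rot: [-1.234, 1.184, 1.23]
force: [-0.9, -0.8, -4.5]
grip_width: 0.678
t 21.15 tcp [0.5045 0.3774 0.0234] clamp [-0.3095 -0.1759  0.0234] x [ 0.008  0.005 -1.   ] z [-0.033  0.999  0.005] F [-0.9 -0.8 -4.5] M [-0.08  0.08  0.  ] w 0.678 q6 [ 0.64  0.58 -0.2   0.78 -0.    0.61]
xyz [ 7.8  4.  -2.3] twist [0.  0.3 0.4] |d| 9.1
```

```bash
python3 -m creep '[{"xyz":[4,3,-2],"twist":[0,0.3,0.4],"fingers":0},{"xyz":[7,3,-2],"twist":[0,0.3,0.4],"fingers":0},{"xyz":[8.5,3,-2],"twist":[0,0.3,0.4],"fingers":0},{"xyz":[8.5,3,-2],"twist":[0,0.3,0.4],"fingers":0}]'; ./g.sh 'go([.5007,.375,.0155],TY+np.pi/2)'
```

```text
time_s: 21.48
tcp_pos: [0.5024, 0.3758, 0.0158]
tcp_rot: [-1.234, 1.191, 1.232]
force: [-0.6, 0.3, -3.3]
grip_width: 0.674
t 21.48 tcp [0.5024 0.3758 0.0158] clamp [-0.3076 -0.1777  0.0158] x [ 0.002  0.    -1.   ] z [-0.033  0.999  0.   ] F [-0.6  0.3 -3.3] M [0.   0.09 0.01] w 0.674 q6 [ 0.64  0.59 -0.21  0.77 -0.    0.61]
xyz [ 0.3  1.8 -0.8] twist [0.  0.  0.1] |d| 1.9
```

Near floor height. I'll lower a little more, then open part way so the fingers stay inside the rim.

```bash
python3 -m creep '[{"xyz":[1.5,0,0],"twist":[0,0,0],"fingers":0},{"xyz":[2,0,0],"twist":[0,0,0],"fingers":0}]'; ./g.sh; python3 -m creep '[{"xyz":[0,0,0],"twist":[0,0,0],"fingers":80},{"xyz":[0,0,0],"twist":[0,0,0],"fingers":80},{"xyz":[0,0,0],"twist":[0,0,0],"fingers":80}]'; ./g.sh
```

```text
time_s: 21.65
tcp_pos: [0.5032, 0.3764, 0.0147]
tcp_rot: [-1.234, 1.189, 1.231]
force: [0.9, -0.8, 1.8]
grip_width: 0.674
t 21.65 tcp [0.5032 0.3764 0.0147] clamp [-0.3083 -0.177   0.0147] x [ 0.004  0.002 -1.   ] z [-0.033  0.999  0.002] F [ 0.9 -0.8  1.8] M [ 0.07 -0.18 -0.06] w 0.674 q6 [ 0.64  0.59 -0.21  0.77 -0.    0.61]
time_s: 21.9
tcp_pos: [0.504, 0.377, 0.0156]
tcp_rot: [-1.234, 1.187, 1.231]
force: [0.1, -0.1, -0.4]
grip_width: 0.801
t 21.90 tcp [0.504  0.377  0.0156] clamp [-0.309  -0.1764  0.0156] x [ 0.006  0.003 -1.   ] z [-0.033  0.999  0.003] F [ 0.1 -0.1 -0.4] M [-0.    0.04 -0.04] w 0.801 q6 [ 0.64  0.59 -0.21  0.77 -0.    0.61]
```

```bash
python3 -m creep '[{"xyz":[-15,0,0],"twist":[0,0,0],"fingers":80},{"xyz":[-40,0,0],"twist":[0,0,0],"fingers":80},{"xyz":[-80,0,0],"twist":[0,0,0],"fingers":80},{"xyz":[-120,0,0],"twist":[0,0,0],"fingers":80},{"xyz":[-160,0,0],"twist":[0,0,0],"fingers":80}]'; python3 -m creep '[{"xyz":[-40,-35,10],"twist":[0,0,0],"fingers":80},{"xyz":[-40,70,10],"twist":[0,0,0],"fingers":80},{"xyz":[-40,110,10],"twist":[0,0,0],"fingers":80},{"xyz":[-40,150,10],"twist":[0,0,0],"fingers":80},{"xyz":[-40,150,10],"twist":[0,0,0],"fingers":80}]'; ./g.sh '
import cv2
for n,r in (("scene",(140,140,160,120)),("top",(150,140,150,110))):
    c=cam(n);x,y,W,H=r;cv2.imwrite("pics/y_"+n+".png",cv2.resize(c["frame"][y:y+H,x:x+W],None,fx=5,fy=5,interpolation=2));cv2.imwrite("pics/yf_"+n+".png",c["frame"])'
```

```text
time_s: 22.32
tcp_pos: [0.5027, 0.3763, 0.1775]
tcp_rot: [-1.234, 1.187, 1.231]
force: [1.6, 0.1, 0.8]
grip_width: 0.796
time_s: 22.73
tcp_pos: [0.3616, 0.3818, 0.217]
tcp_rot: [-1.233, 1.186, 1.23]
force: [-0.9, 1.1, -0.3]
grip_width: 0.795
t 22.73 tcp [0.3616 0.3818 0.217 ] clamp [-0.2916 -0.3177  0.217 ] x [ 0.006  0.004 -1.   ] z [-0.032  0.999  0.004] F [-0.9  1.1 -0.3] M [-0.    0.09 -0.02] w 0.795 q6 [ 0.81  0.26 -0.17  1.13 -0.    0.78]
```

View pics/y_scene.png

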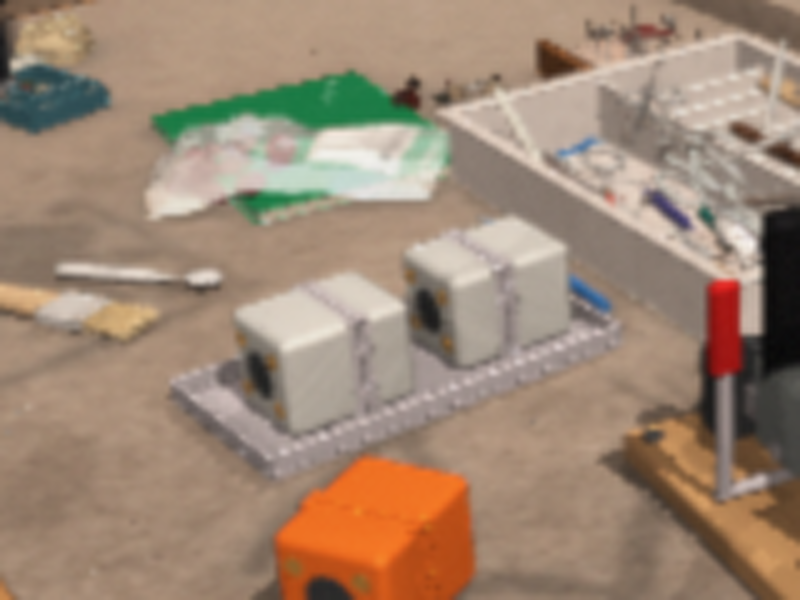

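View pics/y_top.png

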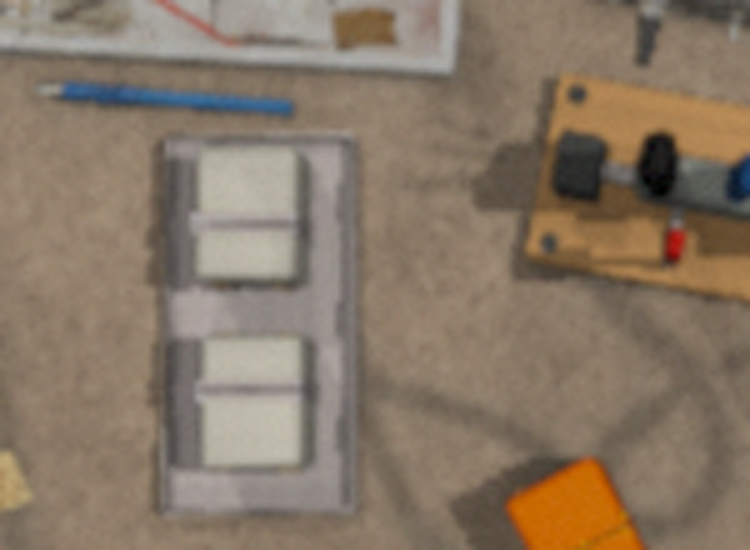

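View pics/yf_scene.png

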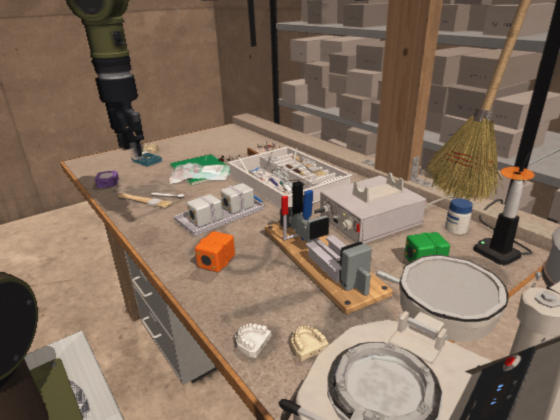

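```bash
./g.sh '
import cv2
c=cam("top"); P=[w(c,(x/5+149.6,y/5+139.6),.058) for x,y in [(304,336),(304,468),(203,468),(203,338)]]
m,l,wd,a,b=rect(P); f=TP+.053*np.array([np.cos(TY),np.sin(TY)]); print("err mm",(m-f)*1000,l,wd)
o=cv2.imread("pics/top0.png"); n=c["frame"]
for nm,(x,y,W,H) in dict(head=(260,160,30,32),done=(185,163,32,38),casts=(342,235,50,55)).items():
    r=cv2.matchTemplate(n[y-10:y+H+10,x-10:x+W+10],o[y:y+H,x:x+W],5);print(nm,cv2.minMaxLoc(r)[1::2])
from rig import bot
print(bot.job_done())'
```

```text
t 22.83 tcp [0.3564 0.3797 0.2166] clamp [-0.2887 -0.3226  0.2166] x [ 0.001  0.001 -1.   ] z [-0.038  0.999  0.001] F [-0.   0.1 -0.2] M [ 0.   -0.07 -0.02] w 0.795 q6 [ 0.82  0.26 -0.18  1.13 -0.    0.78]
err mm [ 5.45693891 -5.6524111 ] 0.07257635972773306 0.056052445650113844
head (0.9935935735702515, (10, 10))
done (0.9924494028091431, (10, 10))
casts (0.9945985078811646, (10, 10))
the job is handed in; nothing more can be done
None
```

The closed flask is on the empty half of the carrier beside the finished one, and I handed the job in at about 23 s. No verdict was reported.

**What I did:**
- I laid the open flask on the clamp rails and let go.
- I squeezed the trigger six times. The last two squeezes gave no further advance.
- I pushed the red lever until the head met its stop; the push force rose from about 6 N to 14 N.
- I lifted the shut flask out and set it down in the carrier.

**Last checks, from the camera pictures:**
- **Position:** the flask lies flat, about 8 mm from the middle of the empty half (28 mm allowed).
- **Shut:** no gap shows. The length read 75.7 mm in the clamp and 72.6 mm in the carrier, against 76 mm nominal. The short reading comes from the rounded edges; the finished flask read just as short. The gap itself could only be judged by eye and from those lengths.
- **Left in place:** the clamp head, finished flask and both casts match the start picture with no visible shift, to about one pixel (2 to 3 mm).
- **Robot:** the gripper is clear of everything.

One disagreement: the scene camera placed some points, the flask among them, 5 to 10 mm higher than they could be. I relied on the top camera for positions, and every grip and fit agreed with it.

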